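# Free seized filter cartridges and clip them into the carrier tray

### The arm

A 6-joint arm with a two-finger parallel gripper is mounted at the origin on the work surface. World frame = base frame: x ahead of the robot, y to its left, z up, the work surface at z = 0. Lengths are in m, angles in rad, forces in N, time in s.
With the tool pointing down it reaches from about 0.375 to 0.9 m from the base axis. Payload 3.1 kg.
Tool frame: the origin (TCP) lies on the centre line of the jaws, within the pads' length; the fingertips stand 19 mm ahead of it and the grasp point (between the pads) is the TCP; z points along the fingers, y is the direction in which the jaws open and shut (so a half turn about z gives the same grasp; the last joint's range is limited). The gripper opens to 87 mm and grips with 3 to 60 N. Pads are 19 mm wide; open, the fingers measure 117 mm over their backs; the gripper's body (75 mm by 190 mm) begins 51 mm behind the grasp point.
Start: joints at [-1.284, 0.527, 1.433, -0, 1.181, -0.178], TCP at [0.281, -0.558, 0.242] pointing down, gripper open.
Joint ranges: [-3.08, 3.08], [-0.75, 2.2], [0.22, 2.44], [-1.43, 4.57], [0, 2.65], [-2.85, 2.85]. Speed limits (rad/s): [2.79, 2.79, 3.14, 3.14, 3.14, 3.14].

### API

Orientations are given as a unit quaternion [x, y, z, w].
In Python, from rig import bot gives the robot as it stands. The module is installed in compiled form; this text tells all that it offers.
- The arm moves only by the shell command python3 -m handwheel 'ROWS'. ROWS is JSON, a list of rows, each a list of 5 numbers: the shift along the tool's x, y, z in mm, then the turn about the tool's z in degrees, then the closure, from 0 (fully open) to 1 (shut). In form: [[dx, dy, dz, turn, hand], ...]. A call has 1 to 20 rows; each row shifts and turns the commanded pose from where the row before left it, along the tool's axes as they then stand; what a row does not reach is not made up. A row lasts 1/12 s, in which the tool goes at most 41.7 mm and 7.16 degrees, less where a joint would pass 70% of its speed; a pose out of reach is approached as far as the arm can. A call with a gripper value outside its range is refused whole. The fingers move at their own pace and stop on an object; the grip force is fixed at half the most. Time passes only in rows, so rows that do not move let the fingers close. It gives the time, the measured TCP pose, the force and the opening at its end, in the units of the state.
- bot.sense(): the state, without advancing time (a new reading comes with each control period).
- bot.grab_frame(name): name is "scene" or "side" or "wrist"; returns a dict with "pixels" (384x512x3 uint8, red, green, blue), "intrinsics" (3x3 intrinsics, pixels), "R" (3x3) and "t" (3): a world point X has camera coordinates R X + t. Camera axes: x right, y down, z forward; pixel columns grow to the right and rows downward; lengths in m; the calibration is good to about 2 mm. A picture is of the moment at which its call begins. There is no depth.
- bot.hand_in(): hands the job in, once; it reports no verdict.
The state is a dict: "clock": time; "q": joint angles; "qd": joint speeds; "joint_efforts": joint torques, N m; "eef_pos": TCP position; "tcp_rot": TCP orientation; "contact_force": force on the tool from outside, world axes, zero at the start; "ft_torque": the same for the moment, N m; "opening": opening from 0.0 (shut) to 1.0 (fully open).
Only numpy, scipy, OpenCV 4.12 (cv2) and the standard library are available. Lean on these libraries where they do the work, as an engineer would, in place of code of your own. Each camera call takes 0.05 s, during which the arm holds its last target. There are 200 camera calls.

### The job

The used filter cartridges have seized in the sprung jaws of the block: rock each one from side to side to work it loose, never yanking so hard that the block lifts off its dock, and put them all in the steel carrier tray, toe tucked under the retaining lip and heel lowered so that each stands flat and fully home. When all are in the tray, swing the isolating lever all the way over, away from the robot. Leave the bottle, beaker and box alone.

Things in the scene. Friction and masses are not known exactly. Their poses are not given: they have to be found in the camera images.
- cart0_mid (a point): Centre of a white plastic filter cartridge, 40 mm above its underside: upright block 44 (x) x 50 (y) x 80 mm (z up), 0.15 to 0.24 kg, round grey stub 10 mm high on top. A flat toe runs along the foot of its +y side: 16 mm out (tip at y +41 mm), 6 mm thick, level with the underside. Heel face at y -25 mm. None if absent in this run.
- cart1_mid (a point): Centre of a white plastic filter cartridge, 40 mm above its underside: upright block 44 (x) x 50 (y) x 80 mm (z up), 0.15 to 0.24 kg, round grey stub 10 mm high on top. A flat toe runs along the foot of its +y side: 16 mm out (tip at y +41 mm), 6 mm thick, level with the underside. Heel face at y -25 mm. None if absent in this run.
- cart2_mid (a point): Centre of a white plastic filter cartridge, 40 mm above its underside: upright block 44 (x) x 50 (y) x 80 mm (z up), 0.15 to 0.24 kg, round grey stub 10 mm high on top. A flat toe runs along the foot of its +y side: 16 mm out (tip at y +41 mm), 6 mm thick, level with the underside. Heel face at y -25 mm. None if absent in this run.
- block_rail (a point): Top centre of the middle rail of the aluminium block (226 x 90 mm, 1.2 kg); x along the row. Stations at x = -72, 0, +72 mm, one may be empty. A cartridge stands on the rail (16 mm wide, 12 mm above the block's floor), toe to +y, and can rock about x by 0.25 rad either way. Walls between stations, 9 mm from the cartridge's faces, end 20 mm above the rail.
- jaw_level (a point): Centre of the block, 12 mm above the rail, level with the tops of the spring jaws: rubber pads 32 mm wide (y), 10 mm high, pinching the foot's two x faces with about 17 N each. A straight pull on a stuck cartridge brings the block up with it. While it swings about x, little pull is needed: about 0.7 mm of rise per 0.15 rad walks it out; free once its underside is at this level.
- block (a joint): Height in m by which the block has been lifted off its seat in the dock (0 = seated). It slides up freely on two guide pins, held down by its weight alone, so pulling a stuck cartridge straight up lifts it.
- dock: Fixed grey base plate under the block, 250 (x) x 104 (y) x 12 mm, origin at the centre of its underside on the bench; axes as the block's, z up. Two steel guide pins 8 mm thick, 62 mm high, stand at x = -118 and +118 mm. Its cartridges' undersides stand 30 mm above the bench.
- tray: Loose steel carrier tray, 0.95 kg, 236 mm long (x); origin on its underside. Floor 6 mm thick; retaining lip along its +y side, heel stop along -y, end ridges 8 mm high at x = -113 and +113. Cartridges stand side by side, toe to +y, anywhere along x, e.g. at -72, 0, +72 mm. Home: cartridge centre 46 mm above this origin, at y = -5 to 0 mm, upright, square with the tray.
- lip_edge (a point): Mid-length of the lip's free edge (tray y +31 mm), 14 mm above the tray's floor. The lip is a roof 12 to 16 mm above the floor reaching 10 mm back from a wall (inner face at tray y +41 mm). Lip edge to heel stop is 61 mm but a cartridge with its toe is 66 mm long: tilt it 0.2 to 0.3 rad, toe down, slide the toe under the lip, then lower the heel.
- heel_stop (a point): Mid-length of the top inner edge of the tray's heel stop (tray y -30 mm), a ridge 10 mm wide, 8 mm above the floor. The heel comes down inside it. On the floor the channel is 71 mm wide from here to the lip's wall.
- valve (a joint): Isolating lever's angle in rad: 0 leans towards the robot (-x), 1.0 leans fully away (+x). It is stiff and stays where it is left.
- valve_tip (a point): Tip of the isolating lever, centre of its black ball (26 mm) on an 80 mm stick hinged 22 mm above the bench on a white block 70 x 50 mm; the tip travels 77 mm in all; push it near the tip, away from the robot. It swings in the vertical plane along world x.
- solvent: Bystander: amber glass solvent bottle, 90 mm across, 190 mm high; origin under its centre.
- beaker: Bystander: open glass beaker 70 mm across, 90 mm high; origin under its centre.
- vialbox: Bystander: cardboard vial box 90 x 130 x 50 mm; origin under its centre.
Not all that is in view belongs to the job. Leave any purple or turquoise look-alike of the part that bears cart0_mid alone.

How it is judged:
On the way, in this order (a step that is already met when the one before it is completed fails the run):
1. every cartridge is home in the tray, toe under the lip, and released (x of cart0_mid in the frame of tray between -0.1 and 0.1 m and y of cart0_mid in the frame of tray between -0.009 and 0.004 m and z of cart0_mid in the frame of tray between 0.042 and 0.05 m and angle between each of cart0_mid, cart1_mid, cart2_mid's own z axis and vertical below 0.07 rad and angle between the y axis of each of cart0_mid, cart1_mid, cart2_mid and the y axis of tray, either way round below 0.12 rad and linear speed of each of cart0, cart1, cart2 below 0.02 m/s and contact force between the fingers and cart0 below 0.2 N and x of cart1_mid in the frame of tray between -0.1 and 0.1 m and y of cart1_mid in the frame of tray between -0.009 and 0.004 m and z of cart1_mid in the frame of tray between 0.042 and 0.05 m and contact force between the fingers and cart1 below 0.2 N and x of cart2_mid in the frame of tray between -0.1 and 0.1 m and y of cart2_mid in the frame of tray between -0.009 and 0.004 m and z of cart2_mid in the frame of tray between 0.042 and 0.05 m and contact force between the fingers and cart2 below 0.2 N), for 0.3 s.
2. the isolating lever is swung fully over (value of joint valve above 0.85 rad), for 0.2 s.
At the end, for the whole second after the job is handed in: every cartridge stands flat in the tray (tilt under 0.07 rad, centre 42 to 50 mm above the tray's origin, y between -9 and +4 mm, |x| under 100 mm, y axis within 0.12 rad of the tray's), released and at rest; lever above 0.85 rad; block seated within 3 mm (all of step 1 and value of joint valve above 0.85 rad and value of joint block below 0.003 m); the robot touches nothing.
It fails at once if the block is lifted more than 8 mm off its seat (value of joint block above 0.008 m).
It fails at once if the solvent is pushed more than 30 mm or tipped (distance of solvent from where it was at the start of the episode above 0.03 m or angle between solvent's own z axis and vertical above 0.3 rad).
It fails at once if the beaker is pushed more than 30 mm or tipped (distance of beaker from where it was at the start of the episode above 0.03 m or angle between beaker's own z axis and vertical above 0.3 rad).
It fails at once if the vialbox is pushed more than 30 mm or tipped (distance of vialbox from where it was at the start of the episode above 0.03 m or angle between vialbox's own z axis and vertical above 0.3 rad).
Of cart0, cart1, cart2 only 2 to 3 are there at a start; the rules pass over those that are not, and their reading is None.
At some moment in a run one of tray may be knocked a few centimetres aside while the robot is not near it.
Once in a run the grip may slacken for a moment while it holds something.
It also fails if it takes over 210 s, if anything falls off the work surface, if the arm or the gripper's body presses on something with over 40 N, if the wrist force passes 120 N, or if a joint passes its speed limit or range.

## Working session

There is one attempt and no reset: what is moved stays moved. The work goes in short steps, Python scripts to look and compute and a shell command to move; the robot and the scene stay as the last step left them, time stands still between calls to the robot, and variables do not carry over. Pictures are saved under pics/ and viewed, about 12 in all and at most 16, crops included, and the job is handed in when it is done.

```bash
mkdir -p pics
cat > h.py <<'E'
import numpy as np,cv2
from rig import bot
def grab(n,f=None):
    d=bot.grab_frame(n)
    if f: cv2.imwrite('pics/'+f,cv2.cvtColor(d['pixels'],cv2.COLOR_RGB2BGR))
    return d
def ray(d,u,v):
    R,t,K=map(np.array,(d['R'],d['t'],d['intrinsics']))
    return -R.T@t, R.T@np.linalg.inv(K)@np.array([u,v,1.])
def onz(d,u,v,z):
    c,r=ray(d,u,v); return c+r*(z-c[2])/r[2]
def tri(d1,p1,d2,p2):
    c1,r1=ray(d1,*p1);c2,r2=ray(d2,*p2)
    s=np.linalg.lstsq(np.c_[r1,-r2],c2-c1,rcond=None)[0]
    a,b=c1+s[0]*r1,c2+s[1]*r2
    return (a+b)/2,np.linalg.norm(a-b)
def proj(d,X):
    p=np.array(d['intrinsics'])@(np.array(d['R'])@np.array(X)+np.array(d['t'])); return p[:2]/p[2]
E
python3 - <<'E'
from h import *
import pickle
D={n:grab(n) for n in('scene','side','wrist')}
pickle.dump(D,open('d0.pkl','wb'))
for n in D:
    cv2.imwrite('pics/%s0.png'%n,cv2.resize(cv2.cvtColor(D[n]['pixels'],cv2.COLOR_RGB2BGR),(800,600)))
    print(n,-np.array(D[n]['R']).T@D[n]['t'])
print(bot.sense())
E
```

```text
scene [1.10364026 0.29290208 0.77749682]
side [-0.18113294  0.87447168  0.7096685 ]
wrist [ 0.34362099 -0.52631848  0.38425533]
{'clock': 0.15, 'q': array([-1.28350590e+00,  5.28265083e-01,  1.43361454e+00, -9.85841310e-07,
        1.18139573e+00, -1.78510683e-01]), 'qd': array([ 0.00214353, -0.00307797, -0.00469134, -0.00014401,  0.00115135,
        0.00040808]), 'joint_efforts': array([ 2.99626026e-04, -4.40432310e+01, -1.76841778e+01,  6.32881676e-02,
        5.52441145e-02, -1.15255889e-04]), 'eef_pos': array([ 0.2805783 , -0.55788409,  0.24078666]), 'tcp_rot': array([ 9.73000651e-01,  2.30800836e-01, -4.61935628e-05, -8.40081308e-04]), 'contact_force': array([-0.66647655, -0.73789798, -0.05592199]), 'ft_torque': array([-0.01001388,  0.01574555,  0.00863364]), 'opening': 0.9979835703060954}
```

View pics/scene0.png

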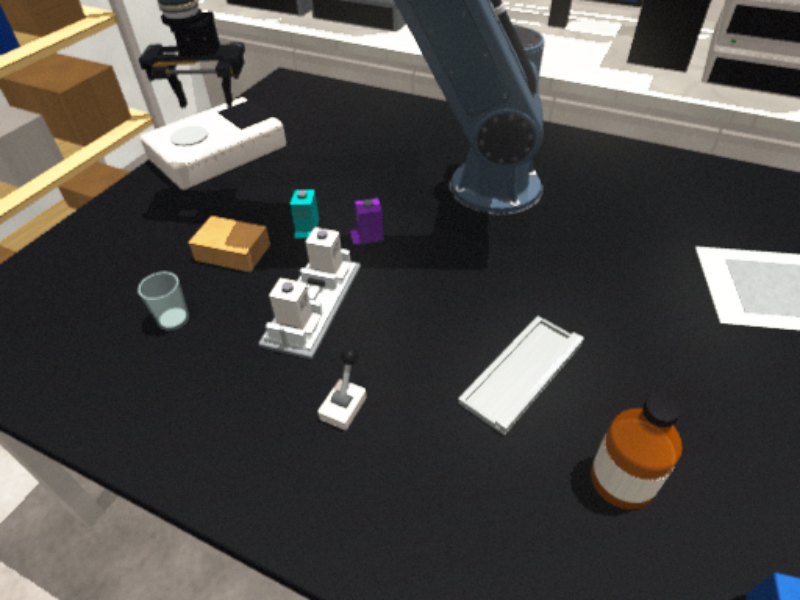

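View pics/side0.png

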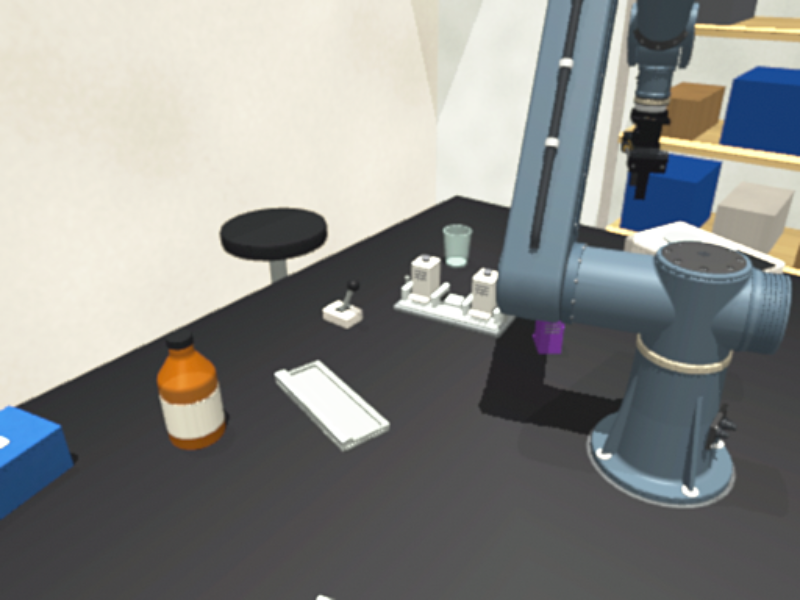

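Two white cartridges are in the block, at scene (290,305) and (325,250) in the 800x600 picture. The middle station is empty. The teal (305,213) and purple (368,220) ones are look-alikes. The tray is at (522,373), the lever ball at (348,357). I'll enlarge to confirm and get toe and lip directions.

Run:
```python
import pickle,cv2,numpy as np
D=pickle.load(open('d0.pkl','rb'))
s=cv2.cvtColor(D['scene']['pixels'],cv2.COLOR_RGB2BGR);k=cv2.cvtColor(D['side']['pixels'],cv2.COLOR_RGB2BGR)
f=lambda a,u,v,w,h:cv2.resize(a[v:v+h,u:u+w],(400,300),interpolation=cv2.INTER_CUBIC)
A=np.vstack([np.hstack([f(s,155,140,116,87),f(s,285,195,100,75+10)]),np.hstack([f(k,245,155,96,72),f(k,165,222,100,75)])])
cv2.imwrite('pics/crop0.png',A)
```

```text
(no output)
```

View pics/crop0.png

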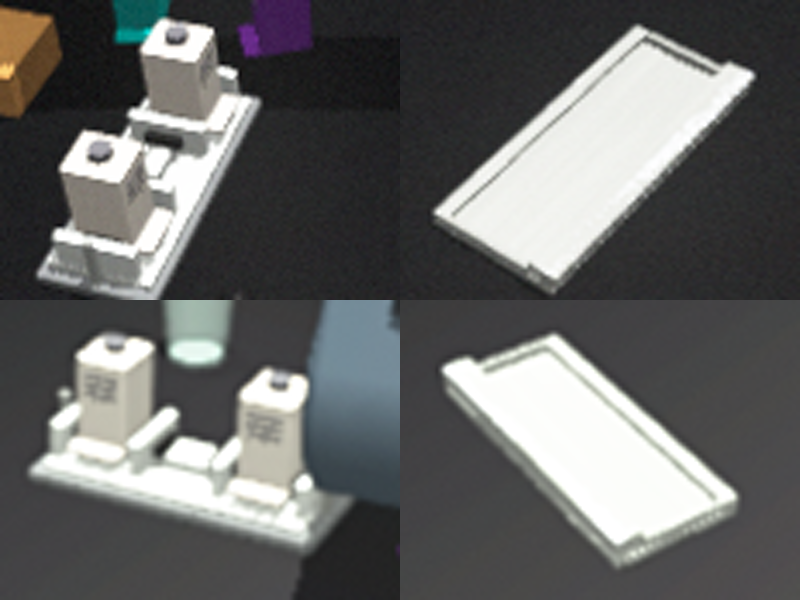

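Run:
```python
import pickle
from h import *
np.set_printoptions(precision=4,suppress=True)
D=pickle.load(open('d0.pkl','rb'));s,k=D['scene'],D['side']
P={'A':((184,184),(272.6,164.8)),'B':((206,150.4),(312,174.4)),'heelnear':((344.2,203),(249.5,272)),'lipnear':((373,216.2),(219.2,288)),'lipfar':((322,277),(176.2,239.5)),'heelfar':((293.7,255),(203.7,230.7)),'tip':((222.7,228.5),(225.3,183))}
for n,(a,b) in P.items(): print(n,*tri(s,a,k,b))
print('A',onz(s,184,184,.117),onz(k,272.6,164.8,.117),'B',onz(s,206,150.4,.117),onz(k,312,174.4,.117))
for n,u,v in (('vial',230/1.5625,242/1.5625),('beaker',172/1.5625,320/1.5625),('teal',305/1.5625,235/1.5625),('purple',368/1.5625,240/1.5625),('sol',630/1.5625,490/1.5625),('valvebase',343/1.5625,410/1.5625)): print(n,onz(s,u,v,0))
```

```text
A [ 0.5823 -0.1781  0.117 ] 0.006897135199217199
B [ 0.4389 -0.197   0.1153] 0.0056469497944902115
heelnear [0.3749 0.2077 0.0107] 0.005711940794568036
lipnear [0.3946 0.2965 0.0119] 0.003647020846755353
lipfar [0.6323 0.2255 0.0158] 0.00639663844673961
heelfar [0.6021 0.1426 0.0147] 0.0050207142997970335
tip [ 0.6553 -0.0222  0.0924] 0.000592604874647795
A [ 0.5854 -0.1742  0.117 ] [ 0.5843 -0.1845  0.117 ] B [ 0.4436 -0.1925  0.117 ] [ 0.4385 -0.1995  0.117 ]
vial [ 0.428  -0.4468  0.    ]
beaker [ 0.6562 -0.4065  0.    ]
teal [ 0.3417 -0.312   0.    ]
purple [ 0.3005 -0.1797  0.    ]
sol [0.6368 0.4196 0.    ]
valvebase [ 0.693 -0.019  0.   ]
```

Measured: block yaw +7.5°, with toes towards world +y. Tray yaw is about -16°, lip on the +y side. The white pair fits the description. Next I turn the tool and move over the block for a wrist view.

```bash
cat >> h.py <<'E'
def st():
    s=bot.sense(); q=s['tcp_rot']; from scipy.spatial.transform import Rotation as Ro
    R=Ro.from_quat(q).as_matrix(); yaw=np.degrees(np.arctan2(R[1,0],R[0,0]))
    return s,R,yaw
def go(x,y,z,yaw=None):
    s,R,w=st(); w2=w if yaw is None else yaw
    a=np.radians(w2); d=np.array([x,y,z])-s['eef_pos']
    print('t %.2f pos'%s['clock'],np.round(s['eef_pos'],4),'yaw %.2f'%w,'F',np.round(s['contact_force'],1),'T',np.round(s['ft_torque'],2),'open %.3f'%s['opening'],'tiltz',np.round(R[:,2],3))
    print(' turn first %.2f then d[mm] %.1f %.1f %.1f'%(w-w2,1e3*(d[0]*np.cos(a)+d[1]*np.sin(a)),1e3*(d[0]*np.sin(a)-d[1]*np.cos(a)),-1e3*d[2]))
E
python3 -m handwheel '[[0,0,0,-7,0],[0,0,0,-7,0],[0,0,0,-7,0],[0,0,0,-7,0],[0,0,0,-7,0],[0,0,0,-7,0],[0,0,0,-7,0],[0,0,0,-7,0],[0,0,0,-7,0],[0,0,0,-7,0],[0,0,0,-0.8,0]]'
python3 -m handwheel '[[26,21,0,0,0],[26,21,0,0,0],[26,21,0,0,0],[26,21,0,0,0],[26,21,0,0,0],[26,21,0,0,0],[26,21,0,0,0],[26,21,0,0,0],[26,21,0,0,0],[26,21,0,0,0],[26,21,0,0,0],[26,21,0,0,0],[26,21,0,0,0],[0,0,0,0,0],[0,0,0,0,0]]'
python3 - <<'E'
from h import *
import pickle
d=grab('wrist'); pickle.dump(d,open('d1.pkl','wb'))
cv2.imwrite('pics/w1.png',cv2.resize(cv2.cvtColor(d['pixels'],cv2.COLOR_RGB2BGR),(800,600)))
go(.511,-.1875,.24,97.5)
E
```

```text
clock: 1.07
eef_pos: [0.2806, -0.5581, 0.2412]
tcp_rot: [0.658, 0.753, 0.0, -0.0]
contact_force: [0.6, 0.6, 0.4]
opening: 1.003
clock: 2.32
eef_pos: [0.5078, -0.1861, 0.2414]
tcp_rot: [0.659, 0.752, -0.0, -0.0]
contact_force: [-0.1, 0.4, -0.9]
opening: 1.001
t 2.37 pos [ 0.5074 -0.1873  0.2414] yaw 97.50 F [ 0.  -0.3 -0. ] T [ 0.01 -0.07  0.01] open 0.996 tiltz [-0. -0. -1.]
 turn first 0.00 then d[mm] -0.7 3.6 1.4
```

View pics/w1.png

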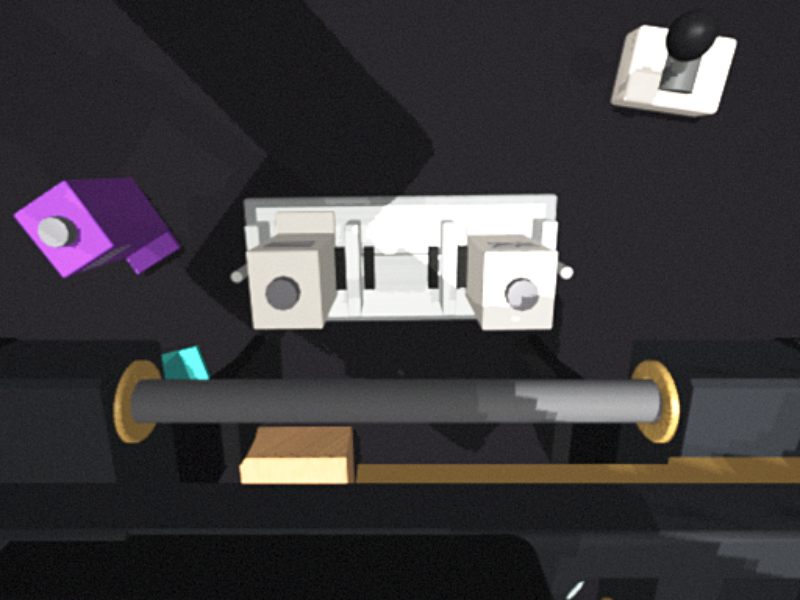

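The wrist view shows stub B at (282,292) and stub A at (521,293). Both are upright with toes towards image top, and the block is square with the tool.

Run:
```python
import pickle
from h import *
np.set_printoptions(precision=4,suppress=True)
d=pickle.load(open('d1.pkl','rb'));c=.64
for n,u,v,z in (('B',282,292,.12),('A',521,293,.12),('pin1',237,274,.062),('pin2',567,271,.062),('ball',690,35,.092)): print(n,onz(d,u*c,v*c,z))
A=onz(d,521*c,293*c,.12); go(A[0],A[1],.092)
```

```text
B [ 0.4406 -0.1954  0.12  ]
A [ 0.5812 -0.1773  0.12  ]
pin1 [ 0.3953 -0.2038  0.062 ]
pin2 [ 0.6288 -0.1704  0.062 ]
ball [ 0.6548 -0.0212  0.092 ]
t 2.37 pos [ 0.5074 -0.1873  0.2414] yaw 97.50 F [ 0.  -0.3 -0. ] T [ 0.01 -0.07  0.01] open 0.996 tiltz [-0. -0. -1.]
 turn first 0.00 then d[mm] 0.3 74.5 149.4
```

```bash
python3 -m handwheel '[[0,25,0,-0.6,0],[0,25,0,0,0],[0,26,0,0,0],[0,0,30,0,0],[0,0,30,0,0],[0,0,30,0,0],[0,0,30,0,0],[0,0,20,0,0],[0,0,11,0,0],[0,0,0,0,0],[0,0,0,0,0.3],[0,0,0,0,0.6],[0,0,0,0,1],[0,0,0,0,1],[0,0,0,0,1],[0,0,0,0,1]]'; python3 -c "
from h import *
go(.5825,-.177,.09,98.1)"
```

```text
clock: 3.7
eef_pos: [0.583, -0.1773, 0.0914]
tcp_rot: [0.655, 0.755, 0.0, 0.001]
contact_force: [0.3, -0.5, 0.1]
opening: 0.631
t 3.70 pos [ 0.583  -0.1773  0.0914] yaw 98.10 F [ 0.3 -0.5  0.1] T [-0.02 -0.11 -0.02] open 0.631 tiltz [ 0.001 -0.001 -1.   ]
 turn first 0.00 then d[mm] 0.4 -0.5 1.4
```

```bash
python3 -m handwheel '[[0,0,0,0,1],[0,0,0,0,1],[0,0,0,0,1],[0,0,0,0,1]]'; python3 -m handwheel '[[4,0,-0.2,0,1],[4,0,-0.3,0,1],[4,0,-0.2,0,1],[0,0,0,0,1]]';python3 -c "
from h import *
go(.5825,-.177,.09,98.1)"; python3 -m handwheel '[[-4,0,-0.2,0,1],[-4,0,-0.2,0,1],[-4,0,-0.2,0,1],[-4,0,-0.2,0,1],[-4,0,-0.2,0,1],[-4,0,-0.2,0,1],[0,0,0,0,1]]';python3 -c "
from h import *
go(.5825,-.177,.09,98.1);grab('side','s1.png')
a=cv2.imread('pics/s1.png');cv2.imwrite('pics/s1c.png',cv2.resize(a[140:230,235:355],(800,600),interpolation=cv2.INTER_CUBIC))"
```

```text
clock: 4.03
eef_pos: [0.5829, -0.1772, 0.0909]
tcp_rot: [0.655, 0.755, 0.0, 0.0]
contact_force: [-0.6, 0.9, 2.7]
opening: 0.503
clock: 4.37
eef_pos: [0.5824, -0.1695, 0.0913]
tcp_rot: [0.654, 0.756, -0.002, 0.004]
contact_force: [0.7, -9.6, -3.1]
opening: 0.506
t 4.37 pos [ 0.5824 -0.1695  0.0913] yaw 98.24 F [ 0.7 -9.6 -3.1] T [-1.98 -0.02  0.06] open 0.506 tiltz [ 0.004 -0.008 -1.   ]
 turn first 0.14 then d[mm] -7.5 -0.9 1.3
clock: 4.95
eef_pos: [0.5827, -0.1842, 0.0914]
tcp_rot: [0.656, 0.754, 0.002, -0.005]
contact_force: [1.2, 9.6, 1.4]
opening: 0.508
t 4.95 pos [ 0.5827 -0.1842  0.0914] yaw 97.96 F [1.2 9.6 1.4] T [ 1.96 -0.31  0.14] open 0.508 tiltz [-0.005  0.01  -1.   ]
 turn first -0.14 then d[mm] 7.2 0.8 1.4
```

View pics/s1c.png

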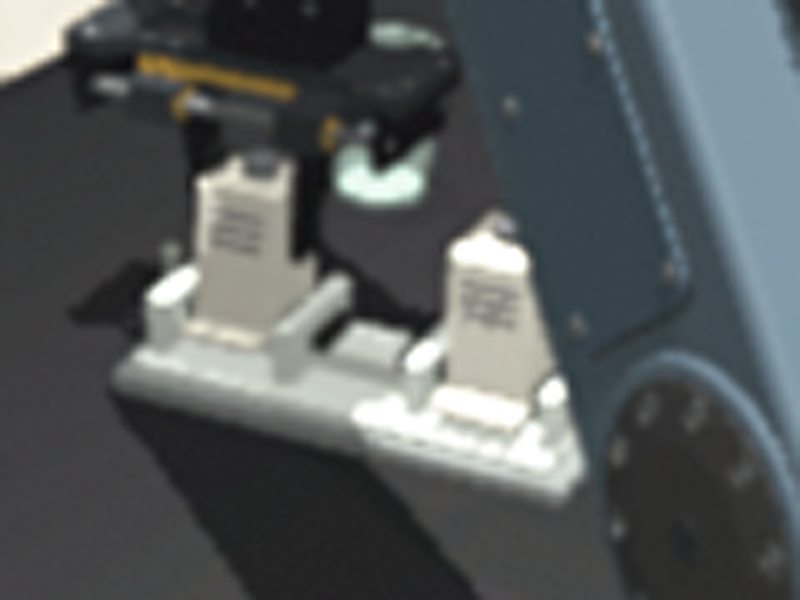

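```bash
python3 -m handwheel '[[6,0,-0.2,0,1],[6,0,-0.3,0,1],[6,0,-0.2,0,1],[6,0,-0.3,0,1],[6,0,-0.2,0,1],[0,0,0,0,1]]';python3 -c "
from h import *
go(.5825,-.177,.09,98.1)"; python3 -m handwheel '[[-6,0,-0.3,0,1],[-6,0,-0.3,0,1],[-6,0,-0.3,0,1],[-6,0,-0.3,0,1],[-6,0,-0.3,0,1],[-6,0,-0.2,0,1],[0,0,0,0,1]]';python3 -c "
from h import *
go(.5825,-.177,.09,98.1)"; python3 -m handwheel '[[6,0,-0.3,0,1],[6,0,-0.3,0,1],[6,0,-0.3,0,1],[6,0,-0.3,0,1],[6,0,-0.3,0,1],[6,0,-0.2,0,1],[0,0,0,0,1]]';python3 -c "
from h import *
go(.5825,-.177,.09,98.1)"
```

```text
clock: 5.5
eef_pos: [0.5804, -0.1596, 0.0938]
tcp_rot: [0.655, 0.756, -0.0, 0.001]
contact_force: [1.1, -3.5, -2.0]
opening: 0.5
t 5.50 pos [ 0.5804 -0.1596  0.0938] yaw 98.14 F [ 1.1 -3.5 -2. ] T [-0.51 -0.24  0.05] open 0.500 tiltz [ 0.001 -0.002 -1.   ]
 turn first 0.04 then d[mm] -17.6 -0.4 3.8
clock: 6.08
eef_pos: [0.5837, -0.1909, 0.0951]
tcp_rot: [0.656, 0.754, 0.002, -0.005]
contact_force: [0.3, 8.0, 3.5]
opening: 0.497
t 6.08 pos [ 0.5837 -0.1909  0.0951] yaw 97.96 F [0.3 8.  3.5] T [ 1.67 -0.21  0.1 ] open 0.497 tiltz [-0.004  0.009 -1.   ]
 turn first -0.14 then d[mm] 13.9 0.8 5.1
clock: 6.67
eef_pos: [0.5811, -0.1622, 0.097]
tcp_rot: [0.655, 0.756, -0.001, 0.003]
contact_force: [1.0, -8.7, -5.2]
opening: 0.503
t 6.67 pos [ 0.5811 -0.1622  0.097 ] yaw 98.21 F [ 1.  -8.7 -5.2] T [-1.65 -0.22  0.08] open 0.503 tiltz [ 0.003 -0.006 -1.   ]
 turn first 0.11 then d[mm] -14.8 -0.7 7.0
```

```bash
python3 -m handwheel '[[-6,0,-0.3,0,1],[-6,0,-0.3,0,1],[-6,0,-0.3,0,1],[-6,0,-0.3,0,1],[-6,0,-0.3,0,1],[-6,0,-0.3,0,1],[0,0,0,0,1],[6,0,-0.3,0,1],[6,0,-0.3,0,1],[6,0,-0.3,0,1],[6,0,-0.3,0,1],[6,0,-0.3,0,1],[6,0,-0.3,0,1],[0,0,0,0,1]]';python3 -c "
from h import *
go(.5825,-.177,.09,98.1)"; python3 -m handwheel '[[-6,0,-0.3,0,1],[-6,0,-0.3,0,1],[-6,0,-0.3,0,1],[-6,0,-0.3,0,1],[-6,0,-0.3,0,1],[-6,0,-0.3,0,1],[0,0,0,0,1],[6,0,-0.3,0,1],[6,0,-0.3,0,1],[6,0,-0.3,0,1],[6,0,-0.3,0,1],[6,0,-0.3,0,1],[6,0,-0.3,0,1],[0,0,0,0,1]]';python3 -c "
from h import *
go(.5825,-.177,.09,98.1);grab('side','s2.png')
a=cv2.imread('pics/s2.png');cv2.imwrite('pics/s2c.png',cv2.resize(a[130:220,235:355],(800,600),interpolation=cv2.INTER_CUBIC))"
```

```text
clock: 7.83
eef_pos: [0.5809, -0.1622, 0.1005]
tcp_rot: [0.655, 0.756, -0.002, 0.003]
contact_force: [0.3, -8.9, -7.6]
opening: 0.506
t 7.83 pos [ 0.5809 -0.1622  0.1005] yaw 98.21 F [ 0.3 -8.9 -7.6] T [-1.59 -0.34  0.02] open 0.506 tiltz [ 0.002 -0.006 -1.   ]
 turn first 0.11 then d[mm] -14.9 -0.5 10.5
clock: 9.0
eef_pos: [0.5809, -0.1621, 0.1043]
tcp_rot: [0.655, 0.756, -0.002, 0.003]
contact_force: [1.0, -7.2, -6.6]
opening: 0.506
t 9.00 pos [ 0.5809 -0.1621  0.1043] yaw 98.21 F [ 1.  -7.2 -6.6] T [-1.5  -0.27  0.03] open 0.506 tiltz [ 0.002 -0.006 -1.   ]
 turn first 0.11 then d[mm] -15.0 -0.5 14.3
```

View pics/s2c.png

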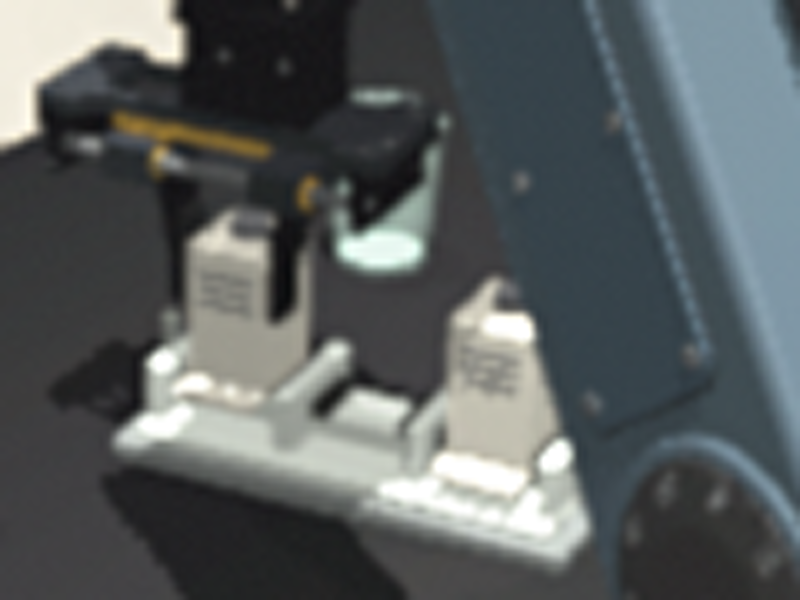

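The block is still seated (edge of the plate unchanged) and the cartridge is tilted towards its toe. The grip is up 13 mm. One more double swing.

```bash
python3 -m handwheel '[[-6,0,-0.3,0,1],[-6,0,-0.3,0,1],[-6,0,-0.3,0,1],[-6,0,-0.3,0,1],[-6,0,-0.3,0,1],[-6,0,-0.3,0,1],[0,0,0,0,1]]';python3 -c "
from h import *
go(.5825,-.177,.09,98.1)"; python3 -m handwheel '[[6,0,-0.3,0,1],[6,0,-0.3,0,1],[6,0,-0.3,0,1],[6,0,-0.3,0,1],[6,0,-0.3,0,1],[6,0,-0.3,0,1],[0,0,0,0,1]]';python3 -c "
from h import *
go(.5825,-.177,.09,98.1)"; python3 -m handwheel '[[0,0,-0.5,0,1],[0,0,-0.5,0,1],[0,0,-0.5,0,1],[0,0,0,0,1]]'; python3 -c "
from h import *
go(.5825,-.177,.09,98.1)"
```

```text
clock: 9.63
eef_pos: [0.5839, -0.192, 0.1052]
tcp_rot: [0.656, 0.754, 0.002, -0.004]
contact_force: [1.3, 5.8, -4.5]
opening: 0.506
t 9.63 pos [ 0.5839 -0.192   0.1052] yaw 97.96 F [ 1.3  5.8 -4.5] T [ 1.23 -0.44  0.07] open 0.506 tiltz [-0.003  0.007 -1.   ]
 turn first -0.14 then d[mm] 15.1 0.8 15.2
clock: 10.22
eef_pos: [0.5808, -0.1618, 0.1081]
tcp_rot: [0.655, 0.756, -0.002, 0.003]
contact_force: [1.1, -6.7, -6.6]
opening: 0.5
t 10.22 pos [ 0.5808 -0.1618  0.1081] yaw 98.21 F [ 1.1 -6.7 -6.6] T [-1.4  -0.3  -0.03] open 0.500 tiltz [ 0.002 -0.006 -1.   ]
 turn first 0.11 then d[mm] -15.3 -0.5 18.1
clock: 10.55
eef_pos: [0.5804, -0.162, 0.1083]
tcp_rot: [0.655, 0.756, -0.002, 0.002]
contact_force: [1.7, -7.4, -13.4]
opening: 0.503
t 10.55 pos [ 0.5804 -0.162   0.1083] yaw 98.16 F [  1.7  -7.4 -13.4] T [-1.48 -0.52  0.  ] open 0.503 tiltz [ 0.001 -0.005 -1.   ]
 turn first 0.06 then d[mm] -15.2 0.0 18.3
```

```bash
python3 -m handwheel '[[0,0,1.5,0,1],[0,0,0,0,1]]'; python3 -c "
from h import *
go(.5825,-.177,.09,98.1);grab('side','s3.png');grab('scene','c3.png')
a=cv2.imread('pics/s3.png');b=cv2.imread('pics/c3.png')
cv2.imwrite('pics/s3c.png',np.hstack([cv2.resize(x,(400,600),interpolation=cv2.INTER_CUBIC) for x in (a[130:220,245:305],b[140:235,155:218])]))"
```

```text
clock: 10.72
eef_pos: [0.5809, -0.1619, 0.1081]
tcp_rot: [0.655, 0.756, -0.001, 0.002]
contact_force: [0.9, -6.2, -5.7]
opening: 0.502
t 10.72 pos [ 0.5809 -0.1619  0.1081] yaw 98.16 F [ 0.9 -6.2 -5.7] T [-1.29 -0.2   0.04] open 0.502 tiltz [ 0.002 -0.005 -1.   ]
 turn first 0.06 then d[mm] -15.2 -0.5 18.1
```

View pics/s3c.png

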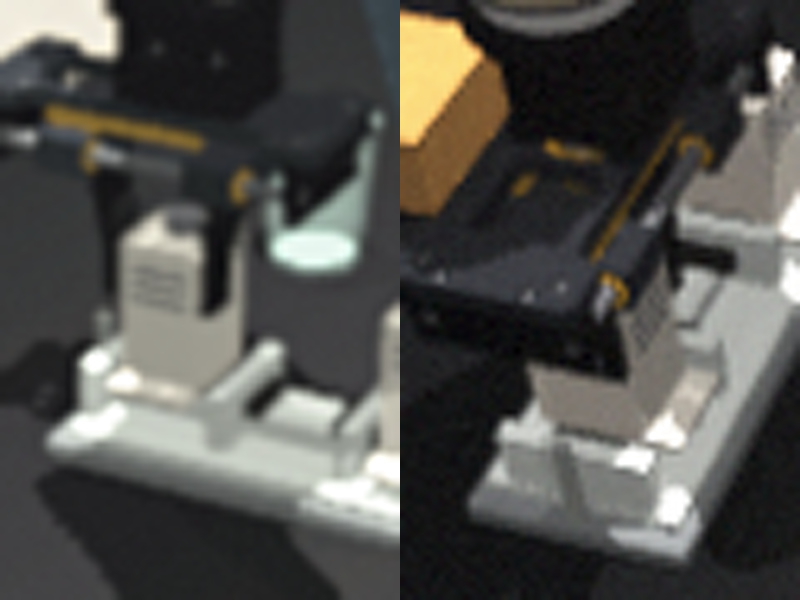

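Run:
```python
from h import *
d=grab('side')
p=np.array([.5809,-.1619,.1081]); x=np.array([np.cos(np.radians(98)),np.sin(np.radians(98)),0]);Z=np.array([0,0,1])
for th in (.1,.2,.3):
  up=np.cos(th)*Z+np.sin(th)*x; f=np.cos(th)*x-np.sin(th)*Z
  for g in (45,52,60):
    c=p-up*g/1000
    print(th,g,'stub',proj(d,c+.09*up).round(1),'topedge mid',proj(d,c+.08*up+.025*f).round(1),'toe tip top',proj(d,c+.041*f+.006*up).round(1), 'zmin',(c+.041*f)[2].round(4))
```

```text
0.1 45 stub [268.8 157.9] topedge mid [265.3 164. ] toe tip top [264.1 185.5] zmin 0.0592
0.1 52 stub [268.9 159.8] topedge mid [265.4 165.8] toe tip top [264.2 187.3] zmin 0.0523
0.1 60 stub [269.  161.9] topedge mid [265.5 168. ] toe tip top [264.3 189.3] zmin 0.0443
0.2 45 stub [268.2 158.5] topedge mid [264.9 165.2] toe tip top [264.8 185.9] zmin 0.0559
0.2 52 stub [268.4 160.3] topedge mid [265.1 166.9] toe tip top [265.  187.6] zmin 0.049
0.2 60 stub [268.6 162.3] topedge mid [265.3 168.9] toe tip top [265.2 189.5] zmin 0.0412
0.3 45 stub [267.5 159.3] topedge mid [264.4 166.4] toe tip top [265.5 186.2] zmin 0.053
0.3 52 stub [267.8 161. ] topedge mid [264.8 168. ] toe tip top [265.8 187.7] zmin 0.0463
0.3 60 stub [268.2 162.8] topedge mid [265.1 169.9] toe tip top [266.1 189.4] zmin 0.0387
```

```bash
python3 -m handwheel '[[-6,0,-0.3,0,1],[-6,0,-0.3,0,1],[-6,0,-0.3,0,1],[-6,0,-0.3,0,1],[-6,0,-0.3,0,1],[-6,0,-0.3,0,1],[0,0,0,0,1],[6,0,-0.3,0,1],[6,0,-0.3,0,1],[6,0,-0.3,0,1],[6,0,-0.3,0,1],[6,0,-0.3,0,1],[6,0,-0.3,0,1],[0,0,0,0,1]]';python3 -c "
from h import *
go(.5825,-.177,.09,98.1);d=grab('side','s4.png')
import pickle;D=pickle.load(open('d0.pkl','rb'))
g=lambda a:cv2.cvtColor(a,cv2.COLOR_RGB2GRAY).astype(np.float32)
a,b=g(D['side']['pixels']),g(d['pixels'])
for x,y,w,h in ((250,192,40,14),(246,182,16,22),(284,182,14,14)):
  T=a[y:y+h,x:x+w];r=cv2.matchTemplate(b[y-6:y+h+6,x-6:x+w+6],T,cv2.TM_CCOEFF_NORMED);print(cv2.minMaxLoc(r)[1],np.array(cv2.minMaxLoc(r)[3])-6)
print(proj(d,[.5825,-.177,.118]))"
```

```text
clock: 12.03
eef_pos: [0.581, -0.1593, 0.1124]
tcp_rot: [0.655, 0.755, 0.0, 0.001]
contact_force: [0.2, -0.8, 0.9]
opening: 0.503
t 12.03 pos [ 0.581  -0.1593  0.1124] yaw 98.11 F [ 0.2 -0.8  0.9] T [-0.09 -0.1   0.05] open 0.503 tiltz [ 0.003 -0.001 -1.   ]
 turn first 0.01 then d[mm] -17.7 -1.0 22.4
0.9354783296585083 [0 0]
0.9618772864341736 [0 0]
0.9374404549598694 [0 0]
[271.7140288  165.39988327]
```

Cart A is free (force about 0) and the block hasn't moved. I lift it and carry it towards the tray.

```bash
python3 -m handwheel '[[0,0,-3,0,1],[0,0,-5,0,1],[0,0,-10,0,1],[0,0,-20,0,1],[0,0,-25,0,1],[0,0,-25,0,1],[0,0,-20,0,1],[0,0,0,6,1],[0,0,0,6,1],[0,0,0,6,1],[0,0,0,6.4,1],[0,0,0,0,1]]'; python3 -c "
from h import *
go(.49,.18,.22,73.7)"
```

```text
clock: 13.08
eef_pos: [0.5798, -0.1593, 0.2204]
tcp_rot: [0.801, 0.599, 0.0, 0.0]
contact_force: [-0.3, 1.0, -1.2]
opening: 0.504
t 13.08 pos [ 0.5798 -0.1593  0.2204] yaw 73.57 F [-0.3  1.  -1.2] T [ 0.05 -0.1  -0.03] open 0.504 tiltz [ 0.  0. -1.]
 turn first -0.13 then d[mm] 300.4 -181.4 0.4
```

```bash
python3 -m handwheel '[[10,-6,0,0,1],[20,-12,0,0,1],[25,-15,0,0,1],[25,-15,0,0,1],[25,-15,0,0,1],[25,-15,0,0,1],[25,-15,0,0,1],[25,-15,0,0,1],[25,-15,0,0,1],[25,-15,0,0,1],[25,-15,0,0,1],[25,-15,0,0,1],[15,-10,0,0,1],[5,-3,0,0,1],[0,0,0,0,1],[0,0,0,0,1]]'; python3 -c "
from h import *
import pickle
d=grab('wrist'); e=grab('side','s5.png');pickle.dump((d,e),open('d2.pkl','wb'))
cv2.imwrite('pics/w2.png',cv2.resize(cv2.cvtColor(d['pixels'],cv2.COLOR_RGB2BGR),(800,600)))
go(.49,.18,.22,73.7)
g=proj(e,bot.sense()['eef_pos']).astype(int);print(g)
a=cv2.imread('pics/s5.png')[max(g[1]-50,0):g[1]+70,max(g[0]-80,0):g[0]+80];cv2.imwrite('pics/s5c.png',cv2.resize(a,(800,600),interpolation=cv2.INTER_CUBIC))
"
```

```text
clock: 14.42
eef_pos: [0.4906, 0.1792, 0.2197]
tcp_rot: [0.8, 0.6, -0.0, 0.0]
contact_force: [0.6, -0.1, -1.3]
opening: 0.501
t 14.52 pos [0.491  0.1784 0.2196] yaw 73.66 F [ 1.1 -0.8 -1.5] T [ 0.02 -0.06  0.  ] open 0.502 tiltz [ 0. -0. -1.]
 turn first -0.04 then d[mm] 1.3 -1.5 -0.4
[218 184]
```

View pics/w2.png

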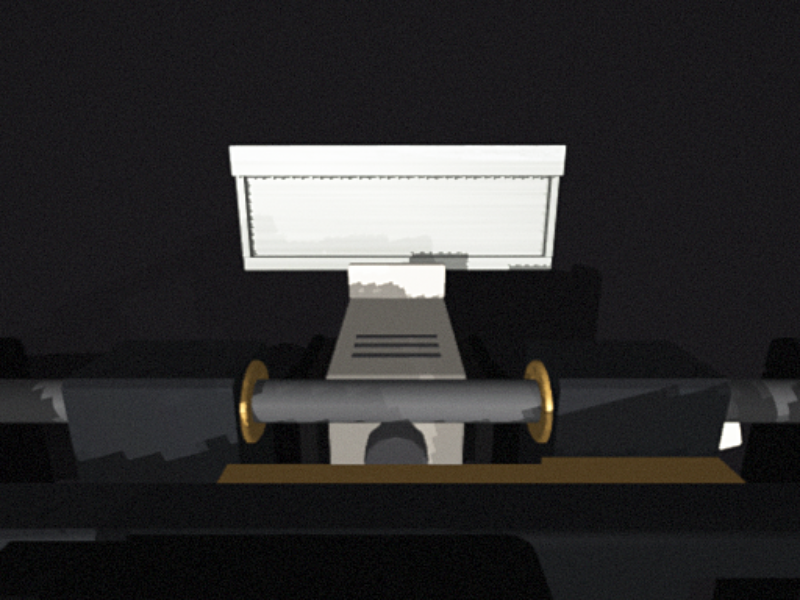

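View pics/s5c.png

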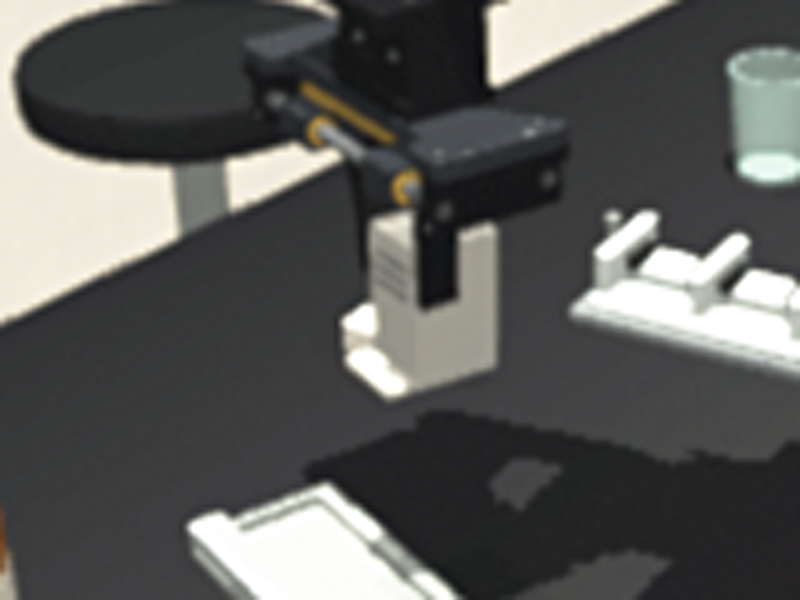

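Run:
```python
import pickle
from h import *
from scipy.optimize import least_squares
np.set_printoptions(precision=4,suppress=True)
d,e=pickle.load(open('d2.pkl','rb'));c=.64
P={k:onz(d,u*c,v*c,z) for k,u,v,z in (('lipL',230,145,.022),('lipR',566,145,.022),('edgeL',247,177,.020),('edgeR',553,177,.020),('ridgeinL',250,256,.014),('ridgeinR',549,256,.014),('ridgeoutL',245,269,.014),('ridgeoutR',551,269,.014))}
for k in P: print(k,P[k])
p=np.array([.491,.1784,.2196]);a=np.radians(73.66);x=np.array([np.cos(a),np.sin(a),0]);Z=np.array([0,0,1])
def f(q,full=0):
    g,th,y0=q; up=np.cos(th)*Z+np.sin(th)*x; f_=np.cos(th)*x-np.sin(th)*Z; o=p-up*g+f_*y0
    return [proj(d,o+f_*y+up*z)[1]/c-v for y,z,v in((.041,.006,264),(.025,.006,298),(.025,.08,378),(0,.09,448))]
for w in (3,4):
  r=least_squares(lambda q:f(q)[:w],[.06,0.1,0],x_scale=.01);print(w,r.x,r.fun)
```

```text
lipL [0.4023 0.2943 0.022 ]
lipR [0.6293 0.2284 0.022 ]
edgeL [0.4053 0.2706 0.02  ]
edgeR [0.6169 0.2092 0.02  ]
ridgeinL [0.3847 0.2154 0.014 ]
ridgeinR [0.6044 0.1516 0.014 ]
ridgeoutL [0.3773 0.2069 0.014 ]
ridgeoutR [0.6039 0.1411 0.014 ]
3 [ 0.0659 -0.0581 -0.0145] [-0. -0.  0.]
4 [ 0.0936 -0.1531 -0.0311] [ 2.4998 -2.5781 -0.7321  0.7428]
```

Run:
```python
import pickle
from h import *
d,e=pickle.load(open('d2.pkl','rb'));c=.64
x=np.array([.2807,.9598])
for g in(.058,.062,.066):
  for v,h in((264,.006),(298,.006)): print(g,v,(onz(d,397*c,v*c,.2196-g+h)[:2]-[.491,.1784])@x)
go(.5485,.1896,.097,73.81)
```

```text
0.058 264 0.031236053149460947
0.058 298 0.01601647563970901
0.062 264 0.03041235066709707
0.062 298 0.014881530600318386
0.066 264 0.029588648184733207
0.066 298 0.013746585560927721
t 14.52 pos [0.491  0.1784 0.2196] yaw 73.66 F [ 1.1 -0.8 -1.5] T [ 0.02 -0.06  0.  ] open 0.502 tiltz [ 0. -0. -1.]
 turn first -0.15 then d[mm] 26.8 52.1 122.6
```

```bash
python3 -m handwheel '[[9,17,0,-0.15,1],[9,17,0,0,1],[9,18,0,0,1],[0,0,10,0,1],[0,0,20,0,1],[0,0,25,0,1],[0,0,25,0,1],[0,0,22,0,1],[0,0,12,0,1],[0,0,6,0,1],[0,0,2,0,1],[0,0,0,0,1],[0,0,0,0,1]]'; python3 -c "
from h import *
import pickle
d=grab('wrist'); e=grab('side');pickle.dump((d,e),open('d3.pkl','wb'))
go(.5485,.1896,.097,73.81)
g=proj(e,bot.sense()['eef_pos']).astype(int)
A=d['pixels'][60:350,80:430];B=e['pixels'][g[1]-45:g[1]+55,g[0]-60:g[0]+40]
C=np.hstack([cv2.resize(A,(450,373)),cv2.resize(B,(350,373),interpolation=cv2.INTER_CUBIC)])
cv2.imwrite('pics/w3.png',cv2.cvtColor(C,cv2.COLOR_RGB2BGR));print(g)
"
```

```text
clock: 15.6
eef_pos: [0.5488, 0.1904, 0.0982]
tcp_rot: [0.8, 0.6, 0.001, 0.0]
contact_force: [0.6, 0.4, -0.8]
opening: 0.502
t 15.70 pos [0.549  0.1907 0.0986] yaw 73.83 F [ 0.4  0.6 -1.3] T [-0.05 -0.09 -0.03] open 0.505 tiltz [ 0.002  0.    -1.   ]
 turn first 0.02 then d[mm] -1.2 -0.1 1.6
[202 219]
```

View pics/w3.png

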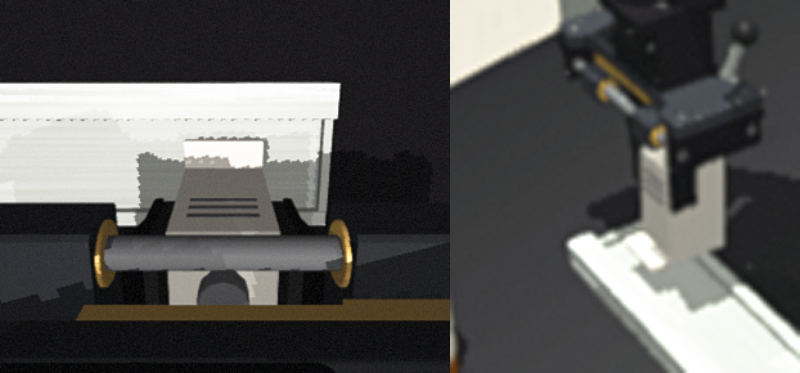

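Run:
```python
import pickle
from h import *
d,e=pickle.load(open('d3.pkl','rb'))
x=np.array([.2788,.9603]);p=np.array([.549,.1907])
for n,u,v,z in(('tip',255,168.85,.0436),('lip',255,152.5,.022),('lipouter',255,60+83*290/373,.022),('toeR',80+264*350/450,60+167*290/373,.0436)):
  q=onz(d,u,v,z);print(n,q,(q[:2]-p)@x,(q[:2]-[.5027,.2112])@x)
q=onz(d,80+338*350/450,152.5,.02);print('end',q)
```

```text
tip [0.55802107 0.21922863 0.0436    ] 0.029911115122953785 0.023133405122953796
lip [0.56039238 0.22686797 0.022     ] 0.03790829713472288 0.03113058713472289
lipouter [0.56605072 0.24649809 0.022     ] 0.05833664999057194 0.05155893999057195
toeR [0.57414715 0.19907441 0.0436    ] 0.015052971262273012 0.008275261262273022
end [0.62383012 0.20814991 0.02      ]
```

```bash
python3 -m handwheel '[[3,0,0,0,1],[2.5,0,0,0,1],[0,0,8,0,1],[0,0,6,0,1],[0,0,5,0,1],[0,0,2,0,1],[0,0,0,0,1]]'; python3 -c "
from h import *
go(.5485,.1896,.097,73.81)"; for i in 1 2 ; do python3 -m handwheel '[[0,0,2,0,1],[0,0,2,0,1],[0,0,0,0,1]]'; python3 -c "
from h import *
go(.5485,.1896,.097,73.81)"; done
```

```text
clock: 16.28
eef_pos: [0.5521, 0.1997, 0.0796]
tcp_rot: [0.8, 0.6, 0.005, -0.0]
contact_force: [-1.4, 10.6, 17.0]
opening: 0.499
t 16.28 pos [0.5521 0.1997 0.0796] yaw 73.72 F [-1.4 10.6 17. ] T [ 1.71  0.4  -0.08] open 0.499 tiltz [ 0.007  0.006 -1.   ]
 turn first -0.09 then d[mm] -10.7 -0.7 -17.4
clock: 16.53
eef_pos: [0.5527, 0.201, 0.0768]
tcp_rot: [0.8, 0.599, 0.006, -0.001]
contact_force: [-2.6, 13.7, 23.7]
opening: 0.503
t 16.53 pos [0.5527 0.201  0.0768] yaw 73.66 F [-2.6 13.7 23.7] T [ 2.37  0.75 -0.03] open 0.503 tiltz [ 0.009  0.008 -1.   ]
 turn first -0.15 then d[mm] -12.1 -0.8 -20.2
clock: 16.78
eef_pos: [0.553, 0.2016, 0.0738]
tcp_rot: [0.801, 0.599, 0.007, -0.001]
contact_force: [-3.9, 16.1, 28.2]
opening: 0.507
t 16.78 pos [0.553  0.2016 0.0738] yaw 73.62 F [-3.9 16.1 28.2] T [ 2.71  0.88 -0.15] open 0.507 tiltz [ 0.01   0.009 -1.   ]
 turn first -0.19 then d[mm] -12.8 -1.0 -23.2
```

```bash
python3 -c "
from h import *
import pickle
d=grab('wrist'); e=grab('side');pickle.dump((d,e),open('d4.pkl','wb'))
g=proj(e,bot.sense()['eef_pos']).astype(int)
A=d['pixels'][90:240,150:350];B=e['pixels'][g[1]-35:g[1]+40,g[0]-60:g[0]+40]
C=np.vstack([cv2.resize(A,(400,300),interpolation=cv2.INTER_CUBIC),cv2.resize(B,(400,300),interpolation=cv2.INTER_CUBIC)])
cv2.imwrite('pics/w4.png',cv2.cvtColor(C,cv2.COLOR_RGB2BGR))
"
```

```text
(no output)
```

View pics/w4.png

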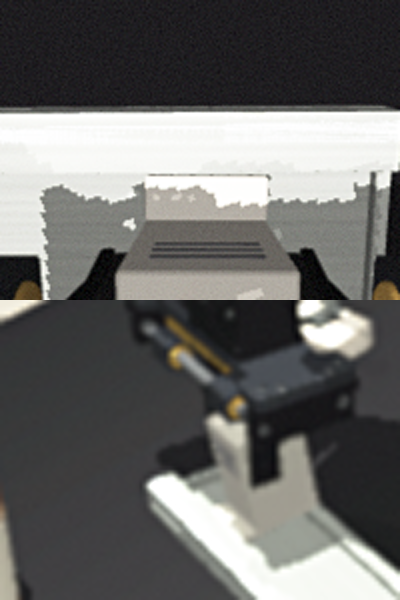

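The cartridge is tilted toe-down, with its toe tip right at the lip edge. Now I slide it under.

```bash
python3 -m handwheel '[[0,0,-2,0,1],[2,0,0,0,1],[2,0,0,0,1],[2,0,0,0,1],[0,0,0,0,1]]'; python3 -c "
from h import *
go(.5485,.1896,.097,73.81)"; for i in 1 2 ; do python3 -m handwheel '[[2,0,0,0,1],[2,0,0,0,1],[0,0,0,0,1]]'; python3 -c "
from h import *
go(.5485,.1896,.097,73.81)"; done
```

```text
clock: 17.3
eef_pos: [0.5533, 0.2005, 0.0739]
tcp_rot: [0.799, 0.602, 0.001, 0.003]
contact_force: [-3.1, -6.6, 22.1]
opening: 0.502
t 17.30 pos [0.5533 0.2005 0.0739] yaw 73.98 F [-3.1 -6.6 22.1] T [-1.2   0.43 -0.06] open 0.502 tiltz [ 0.005 -0.003 -1.   ]
 turn first 0.17 then d[mm] -11.7 -1.5 -23.1
clock: 17.55
eef_pos: [0.5537, 0.2029, 0.0741]
tcp_rot: [0.799, 0.602, -0.001, 0.003]
contact_force: [-3.8, -10.9, 25.8]
opening: 0.506
t 17.55 pos [0.5537 0.2029 0.0741] yaw 74.01 F [ -3.8 -10.9  25.8] T [-2.1   0.68 -0.13] open 0.506 tiltz [ 0.003 -0.005 -1.   ]
 turn first 0.20 then d[mm] -14.2 -1.3 -22.9
clock: 17.8
eef_pos: [0.5549, 0.2069, 0.0742]
tcp_rot: [0.799, 0.602, -0.0, 0.003]
contact_force: [-3.6, -10.5, 24.5]
opening: 0.503
t 17.80 pos [0.5549 0.2069 0.0742] yaw 73.97 F [ -3.6 -10.5  24.5] T [-1.98  0.67 -0.05] open 0.503 tiltz [ 0.003 -0.004 -1.   ]
 turn first 0.16 then d[mm] -18.4 -1.3 -22.8
```

```bash
for i in 1 2 3; do python3 -m handwheel '[[1.5,0,-0.3,0,1],[1.5,0,-0.2,0,1],[0,0,0,0,1]]'; python3 -c "
from h import *
go(.5485,.1896,.097,73.81)"; done; python3 -c "
from h import *
import pickle
d=grab('wrist'); e=grab('side')
g=proj(e,bot.sense()['eef_pos']).astype(int)
A=d['pixels'][90:240,150:350];B=e['pixels'][g[1]-35:g[1]+40,g[0]-60:g[0]+40]
C=np.vstack([cv2.resize(A,(400,300),interpolation=cv2.INTER_CUBIC),cv2.resize(B,(400,300),interpolation=cv2.INTER_CUBIC)])
cv2.imwrite('pics/w5.png',cv2.cvtColor(C,cv2.COLOR_RGB2BGR))
"
```

```text
clock: 18.05
eef_pos: [0.5558, 0.2101, 0.0742]
tcp_rot: [0.799, 0.602, -0.0, 0.003]
contact_force: [-2.1, -9.2, 23.2]
opening: 0.501
t 18.05 pos [0.5558 0.2101 0.0742] yaw 73.96 F [-2.1 -9.2 23.2] T [-1.81  0.58 -0.03] open 0.501 tiltz [ 0.003 -0.004 -1.   ]
 turn first 0.15 then d[mm] -21.7 -1.3 -22.8
clock: 18.3
eef_pos: [0.5566, 0.2132, 0.0743]
tcp_rot: [0.799, 0.602, 0.0, 0.002]
contact_force: [-2.3, -8.4, 19.3]
opening: 0.506
t 18.30 pos [0.5566 0.2132 0.0743] yaw 73.96 F [-2.3 -8.4 19.3] T [-1.68  0.45 -0.08] open 0.506 tiltz [ 0.003 -0.004 -1.   ]
 turn first 0.15 then d[mm] -24.9 -1.2 -22.7
clock: 18.55
eef_pos: [0.5575, 0.2161, 0.0743]
tcp_rot: [0.799, 0.602, 0.0, 0.002]
contact_force: [-1.0, -7.4, 16.6]
opening: 0.501
t 18.55 pos [0.5575 0.2161 0.0743] yaw 73.96 F [-1.  -7.4 16.6] T [-1.58  0.27  0.03] open 0.501 tiltz [ 0.003 -0.004 -1.   ]
 turn first 0.15 then d[mm] -27.9 -1.2 -22.7
```

View pics/w5.png

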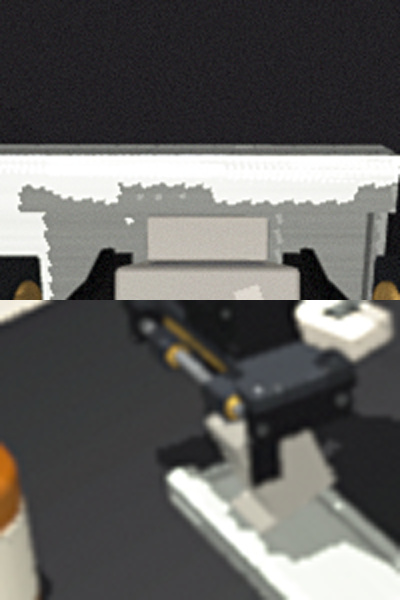

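```bash
python3 -m handwheel '[[-2,0,0,0,1],[-2,0,0,0,1],[-2,0,0,0,1],[-2,0,0,0,1],[-2,0,0,0,1],[0,0,0,0,1]]'; python3 -c "
from h import *
import pickle
go(.5485,.1896,.097,73.81)
d=grab('wrist'); e=grab('side');pickle.dump((d,e),open('d6.pkl','wb'))
g=proj(e,bot.sense()['eef_pos']).astype(int)
A=d['pixels'][90:240,150:350];B=e['pixels'][g[1]-35:g[1]+40,g[0]-60:g[0]+40]
C=np.vstack([cv2.resize(A,(400,300),interpolation=cv2.INTER_CUBIC),cv2.resize(B,(400,300),interpolation=cv2.INTER_CUBIC)])
cv2.imwrite('pics/w6.png',cv2.cvtColor(C,cv2.COLOR_RGB2BGR))
# column profile through lip & toe
G=cv2.cvtColor(d['pixels'],cv2.COLOR_RGB2GRAY).astype(int)
print('toe col',G[150:240,250].tolist()); print('side col',G[150:240,200].tolist())
"
```

```text
clock: 19.15
eef_pos: [0.5558, 0.21, 0.0735]
tcp_rot: [0.8, 0.6, 0.004, 0.001]
contact_force: [0.2, 2.8, 8.0]
opening: 0.504
t 19.15 pos [0.5558 0.21   0.0735] yaw 73.76 F [0.2 2.8 8. ] T [ 0.9  -0.27 -0.07] open 0.504 tiltz [ 0.006  0.003 -1.   ]
 turn first -0.05 then d[mm] -21.6 -1.3 -23.5
toe col [34, 28, 27, 30, 62, 123, 108, 96, 104, 244, 255, 253, 252, 254, 255, 254, 254, 254, 254, 255, 253, 251, 250, 246, 247, 249, 249, 250, 249, 248, 245, 245, 246, 248, 254, 184, 136, 138, 137, 135, 143, 139, 139, 183, 187, 186, 183, 184, 191, 185, 186, 190, 183, 188, 188, 191, 184, 187, 184, 191, 190, 185, 184, 184, 122, 106, 110, 112, 108, 80, 71, 82, 86, 108, 106, 107, 129, 158, 176, 187, 190, 186, 183, 186, 186, 187, 182, 183, 184, 190]
side col [34, 34, 35, 23, 55, 107, 101, 92, 108, 248, 255, 254, 252, 250, 250, 250, 250, 250, 252, 251, 251, 251, 251, 251, 251, 251, 250, 251, 246, 245, 247, 247, 247, 246, 245, 245, 247, 248, 222, 149, 133, 131, 137, 137, 136, 139, 138, 135, 138, 139, 141, 137, 140, 144, 142, 139, 139, 141, 138, 140, 136, 135, 134, 142, 130, 59, 25, 7, 4, 8, 15, 12, 14, 25, 15, 2, 7, 8, 12, 8, 15, 2, 11, 15, 16, 21, 22, 20, 15, 17]
```

View pics/w6.png

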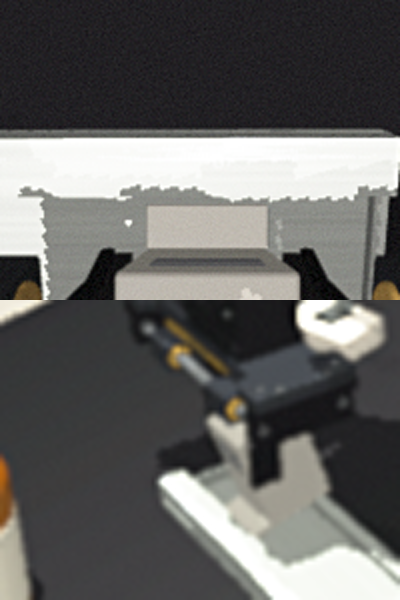

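```bash
cat >> h.py <<'E'
N=np.array([.2788,.9603])
def ty(d,u,v,z): # distance along tray y ahead of the TCP, mm
    p=bot.sense()['eef_pos'][:2]; return 1e3*((onz(d,u,v,z)[:2]-p)@N)
E
python3 - <<'E'
import pickle
from h import *
d,e=pickle.load(open('d6.pkl','rb'))
print('lipouter',ty(d,250,158.7,.022),'tip',[ty(d,253,193,z) for z in(.010,.013,.016)],'toe root',[ty(d,253,214,z) for z in(.012,.017,.022)],'top front edge',[ty(d,253,227,z) for z in (.08,.085,.09)])
p=bot.sense()['eef_pos'];print(((p[:2]-[.5027,.2112])@N)*1e3)
E
```

```text
lipouter 37.89595440616676 tip [np.float64(10.715060003245526), np.float64(11.573621939208772), np.float64(12.432183875172019)] toe root [np.float64(-4.762833113331368), np.float64(-2.9412790343169184), np.float64(-1.1197249553024118)] top front edge [np.float64(13.154784546392447), np.float64(15.225725653767963), np.float64(17.296666761143445)]
13.654152032327895
```

```bash
python3 -m handwheel '[[0,0,-2,0,1],[0,0,-2,0,1],[0,0,0,0,1]]'; python3 -c "
from h import *
go(.5485,.1896,.0735,73.81)"; python3 -m handwheel '[[2,0,0,0,1],[2,0,0,0,1],[2,0,0,0,1],[2,0,0,0,1],[0,0,0,0,1]]'; python3 -c "
from h import *
go(.5485,.1896,.0735,73.81)
d=grab('wrist');G=cv2.cvtColor(d['pixels'],cv2.COLOR_RGB2GRAY).astype(int)
print('toe col',G[150:240,250].tolist())"
```

```text
clock: 19.5
eef_pos: [0.5526, 0.2083, 0.0755]
tcp_rot: [0.799, 0.601, -0.001, -0.0]
contact_force: [-0.1, -0.6, -1.4]
opening: 0.505
t 19.50 pos [0.5526 0.2083 0.0755] yaw 73.85 F [-0.1 -0.6 -1.4] T [-0.03 -0.16  0.  ] open 0.505 tiltz [-0.001 -0.001 -1.   ]
 turn first 0.04 then d[mm] -19.1 1.2 2.0
clock: 19.92
eef_pos: [0.5556, 0.2166, 0.0758]
tcp_rot: [0.799, 0.601, 0.0, -0.0]
contact_force: [0.9, -0.0, -1.5]
opening: 0.503
t 19.92 pos [0.5556 0.2166 0.0758] yaw 73.86 F [ 0.9 -0.  -1.5] T [-0.   -0.09  0.04] open 0.503 tiltz [-0.  0. -1.]
 turn first 0.05 then d[mm] -27.9 0.7 2.3
toe col [32, 32, 37, 32, 31, 34, 32, 25, 31, 29, 33, 28, 102, 140, 112, 101, 101, 211, 255, 254, 249, 251, 251, 253, 254, 254, 253, 254, 253, 251, 251, 252, 188, 144, 142, 142, 148, 152, 152, 147, 150, 151, 155, 150, 146, 153, 187, 192, 192, 191, 190, 195, 193, 191, 191, 193, 192, 191, 193, 195, 191, 189, 195, 194, 153, 118, 114, 113, 111, 95, 75, 82, 91, 112, 111, 116, 136, 161, 180, 191, 191, 193, 192, 191, 188, 194, 188, 195, 191, 193]
```

```bash
cat > prof.py <<'E'
from h import *
go(.5485,.1896,.0735,73.81)
d=grab('wrist');G=cv2.cvtColor(d['pixels'],cv2.COLOR_RGB2GRAY).astype(int)
p=bot.sense()['eef_pos'];print('TCP trayY %.1f'%(((p[:2]-[.5027,.2112])@N)*1e3))
import sys
u=int(sys.argv[1]) if len(sys.argv)>1 else 250
c=np.median(G[100:245,u-2:u+3],axis=1); dd=np.diff(c)
for i in np.where(abs(dd)>22)[0]: print(100+i+1,int(c[i]),int(c[i+1]),'y@22mm %.1f y@12mm %.1f y@95mm %.1f'%(ty(d,u,100.5+i,.022),ty(d,u,100.5+i,.012),ty(d,u,100.5+i,.095)))
E
python3 -m handwheel '[[0,0,1,0,1],[2,0,0,0,1],[2,0,0,0,1],[2,0,0,0,1],[0,0,0,0,1]]'; python3 prof.py;  python3 -m handwheel '[[2,0,0,0,1],[2,0,0,0,1],[0,0,0,0,1]]'; python3 prof.py
```

```text
clock: 20.38
eef_pos: [0.5574, 0.2224, 0.075]
tcp_rot: [0.799, 0.601, 0.0, 0.0]
contact_force: [-0.3, 0.0, -2.5]
opening: 0.506
t 20.38 pos [0.5574 0.2224 0.075 ] yaw 73.85 F [-0.3  0.  -2.5] T [-0.01 -0.06  0.04] open 0.506 tiltz [ 0.001  0.    -1.   ]
 turn first 0.04 then d[mm] -34.0 0.6 1.5
TCP trayY 25.8
170 31 79 y@22mm 30.3 y@12mm 28.2 y@95mm 45.4
171 79 127 y@22mm 29.6 y@12mm 27.5 y@95mm 45.0
176 109 209 y@22mm 26.1 y@12mm 23.8 y@95mm 42.8
177 209 255 y@22mm 25.4 y@12mm 23.1 y@95mm 42.3
182 255 232 y@22mm 21.9 y@12mm 19.4 y@95mm 40.1
184 211 153 y@22mm 20.5 y@12mm 17.9 y@95mm 39.2
204 154 177 y@22mm 6.1 y@12mm 2.8 y@95mm 30.2
205 177 200 y@22mm 5.4 y@12mm 2.0 y@95mm 29.7
214 203 160 y@22mm -1.3 y@12mm -5.0 y@95mm 25.5
215 160 124 y@22mm -2.1 y@12mm -5.8 y@95mm 25.1
220 101 78 y@22mm -5.8 y@12mm -9.7 y@95mm 22.7
223 92 117 y@22mm -8.1 y@12mm -12.1 y@95mm 21.3
226 122 146 y@22mm -10.4 y@12mm -14.5 y@95mm 19.8
227 146 170 y@22mm -11.1 y@12mm -15.3 y@95mm 19.3
242 204 144 y@22mm -22.8 y@12mm -27.6 y@95mm 12.0
243 144 65 y@22mm -23.6 y@12mm -28.4 y@95mm 11.5
clock: 20.68
eef_pos: 
[... 258 characters left out ...]
.6 1.5
TCP trayY 29.7
175 49 120 y@22mm 26.8 y@12mm 24.5 y@95mm 43.2
176 120 171 y@22mm 26.1 y@12mm 23.8 y@95mm 42.7
181 144 186 y@22mm 22.6 y@12mm 20.1 y@95mm 40.5
182 186 255 y@22mm 21.9 y@12mm 19.4 y@95mm 40.1
184 255 231 y@22mm 20.4 y@12mm 17.9 y@95mm 39.2
214 248 221 y@22mm -1.4 y@12mm -5.0 y@95mm 25.5
215 221 173 y@22mm -2.1 y@12mm -5.8 y@95mm 25.0
219 169 143 y@22mm -5.1 y@12mm -9.0 y@95mm 23.1
220 143 116 y@22mm -5.9 y@12mm -9.8 y@95mm 22.7
223 133 164 y@22mm -8.1 y@12mm -12.2 y@95mm 21.2
226 171 203 y@22mm -10.4 y@12mm -14.6 y@95mm 19.8
227 203 228 y@22mm -11.2 y@12mm -15.4 y@95mm 19.3
242 252 202 y@22mm -22.8 y@12mm -27.6 y@95mm 12.0
243 202 98 y@22mm -23.6 y@12mm -28.4 y@95mm 11.5
```

The toe is under the lip: the lip edge covers it, and the tip is at about y=41. Next I lower the heel by pressing lightly down and drawing back.

```bash
python3 -m handwheel '[[0,0,2,0,1],[0,0,2,0,1],[0,0,2,0,1],[0,0,0,0,1]]'; python3 -c "
from h import *
go(.5485,.1896,.0735,73.81)"; python3 -m handwheel '[[-2,0,0.5,0,1],[-2,0,0.5,0,1],[-2,0,0.5,0,1],[0,0,0,0,1]]'; python3 prof.py|head -2;  python3 -m handwheel '[[-2,0,0.7,0,1],[-2,0,0.7,0,1],[-2,0,0.7,0,1],[0,0,0,0,1]]'; python3 prof.py
```

```text
clock: 21.07
eef_pos: [0.5586, 0.2259, 0.0734]
tcp_rot: [0.799, 0.601, 0.001, 0.0]
contact_force: [-6.4, -2.3, 25.1]
opening: 0.503
t 21.07 pos [0.5586 0.2259 0.0734] yaw 73.85 F [-6.4 -2.3 25.1] T [-0.18  1.28  0.12] open 0.503 tiltz [ 0.001  0.    -1.   ]
 turn first 0.04 then d[mm] -37.7 0.4 -0.1
clock: 21.4
eef_pos: [0.5572, 0.2208, 0.0714]
tcp_rot: [0.8, 0.6, 0.002, 0.0]
contact_force: [-5.8, 0.4, 22.0]
opening: 0.503
t 21.40 pos [0.5572 0.2208 0.0714] yaw 73.80 F [-5.8  0.4 22. ] T [0.38 1.   0.05] open 0.503 tiltz [ 0.003  0.002 -1.   ]
 turn first -0.01 then d[mm] -32.3 0.3 -2.1
clock: 21.78
eef_pos: [0.5554, 0.2147, 0.0685]
tcp_rot: [0.8, 0.6, 0.001, 0.0]
contact_force: [-3.5, 0.1, 16.9]
opening: 0.504
t 21.78 pos [0.5554 0.2147 0.0685] yaw 73.80 F [-3.5  0.1 16.9] T [0.37 0.73 0.01] open 0.504 tiltz [ 0.002  0.001 -1.   ]
 turn first -0.01 then d[mm] -26.0 0.4 -5.0
TCP trayY 18.1
161 30 74 y@22mm 37.4 y@12mm 35.7 y@95mm 50.1
162 74 122 y@22mm 36.8 y@12mm 35.0 y@95mm 49.7
166 96 122 y@22mm 34.1 y@12mm 32.2 y@95mm 48.1
167 122 255 y@22mm 33.5 y@12mm 31.5 y@95mm 47.7
185 248 182 y@22mm 21.3 y@12mm 18.7 y@95mm 40.2
186 182 143 y@22mm 20.6 y@12mm 18.0 y@95mm 39.8
196 144 175 y@22mm 13.7 y@12mm 10.7 y@95mm 35.5
202 189 125 y@22mm 9.5 y@12mm 6.3 y@95mm 32.9
218 115 74 y@22mm -2.0 y@12mm -5.8 y@95mm 25.9
220 63 102 y@22mm -3.4 y@12mm -7.3 y@95mm 25.0
222 116 75 y@22mm -4.9 y@12mm -8.9 y@95mm 24.1
224 63 96 y@22mm -6.4 y@12mm -10.4 y@95mm 23.2
227 104 57 y@22mm -8.6 y@12mm -12.7 y@95mm 21.8
229 67 103 y@22mm -10.0 y@12mm -14.3 y@95mm 20.9
237 112 136 y@22mm -16.0 y@12mm -20.6 y@95mm 17.2
242 194 133 y@22mm -19.8 y@12mm -24.6 y@95mm 14.9
243 133 59 y@22mm -20.6 y@12mm -25.4 y@95mm 14.4
```

```bash
python3 -m handwheel '[[-2,0,0.5,0,1],[-2,0,0.5,0,1],[-2,0,0.5,0,1],[0,0,1,0,1],[0,0,0,0,1]]'; python3 prof.py|head -2;  python3 -m handwheel '[[0,0,-2,0,0.45],[0,0,-2,0,0.40],[0,0,0,0,0.36],[0,0,0,0,0.36],[0,0,0,0,0.36],[0,0,0,0,0.36]]'; python3 prof.py; python3 -c "
from h import *
d=grab('wrist');e=grab('side')
g=proj(e,bot.sense()['eef_pos']).astype(int)
A=d['pixels'][90:240,150:350];B=e['pixels'][g[1]-35:g[1]+40,g[0]-60:g[0]+40]
C=np.hstack([cv2.resize(A,(400,300),interpolation=cv2.INTER_CUBIC),cv2.resize(B,(400,300),interpolation=cv2.INTER_CUBIC)])
cv2.imwrite('pics/w7.png',cv2.cvtColor(C,cv2.COLOR_RGB2BGR))"
```

```text
clock: 22.25
eef_pos: [0.5536, 0.2091, 0.0656]
tcp_rot: [0.8, 0.6, 0.001, -0.0]
contact_force: [-4.0, 0.7, 15.8]
opening: 0.503
t 22.25 pos [0.5536 0.2091 0.0656] yaw 73.80 F [-4.   0.7 15.8] T [ 0.34  0.6  -0.01] open 0.503 tiltz [ 0.002  0.001 -1.   ]
 turn first -0.01 then d[mm] -20.1 0.5 -7.9
clock: 22.8
eef_pos: [0.5531, 0.2084, 0.0664]
tcp_rot: [0.8, 0.601, -0.0, -0.0]
contact_force: [0.0, 0.7, -0.3]
opening: 0.639
t 22.80 pos [0.5531 0.2084 0.0664] yaw 73.84 F [ 0.   0.7 -0.3] T [ 0.01 -0.05  0.02] open 0.639 tiltz [-0.001 -0.    -1.   ]
 turn first 0.03 then d[mm] -19.4 0.8 -7.1
TCP trayY 11.4
152 33 70 y@22mm 43.5 y@12mm 42.0 y@95mm 54.1
153 70 125 y@22mm 42.9 y@12mm 41.4 y@95mm 53.7
155 110 86 y@22mm 41.6 y@12mm 40.0 y@95mm 52.9
156 86 109 y@22mm 40.9 y@12mm 39.3 y@95mm 52.5
157 109 246 y@22mm 40.3 y@12mm 38.7 y@95mm 52.2
190 255 231 y@22mm 18.4 y@12mm 15.6 y@95mm 38.8
191 231 183 y@22mm 17.7 y@12mm 14.9 y@95mm 38.3
194 180 126 y@22mm 15.6 y@12mm 12.7 y@95mm 37.1
216 101 58 y@22mm 0.2 y@12mm -3.6 y@95mm 27.6
218 65 101 y@22mm -1.3 y@12mm -5.1 y@95mm 26.7
221 115 65 y@22mm -3.4 y@12mm -7.4 y@95mm 25.4
223 48 81 y@22mm -4.9 y@12mm -8.9 y@95mm 24.5
224 81 113 y@22mm -5.6 y@12mm -9.7 y@95mm 24.1
227 114 64 y@22mm -7.8 y@12mm -12.0 y@95mm 22.7
229 46 74 y@22mm -9.3 y@12mm -13.5 y@95mm 21.8
230 74 109 y@22mm -10.0 y@12mm -14.3 y@95mm 21.4
240 111 135 y@22mm -17.5 y@12mm -22.1 y@95mm 16.8
242 156 117 y@22mm -19.0 y@12mm -23.7 y@95mm 15.9
243 117 56 y@22mm -19.7 y@12mm -24.5 y@95mm 15.5
```

View pics/w7.png

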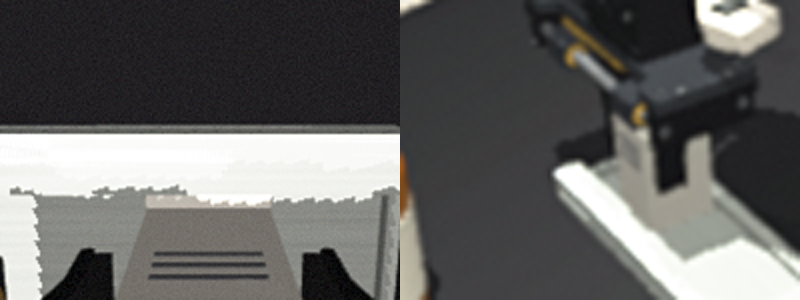

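Cart A stands upright in the tray with its toe under the lip, and the fingers are open. I retract and check it numerically on the way to cart B.

```bash
python3 -m handwheel '[[0,0,-4,0,0.36],[0,0,-8,0,0.36],[0,0,-15,0,0.36],[0,0,-25,0,0.36],[0,0,-30,0,0.2],[0,0,-30,0,0],[0,0,-25,0,0],[-10,0,0,0,0],[-20,0,0,0,0],[-20,0,0,0,0],[-15,0,0,0,0],[0,0,0,0,0],[0,0,0,0,0]]'
python3 - <<'E'
from h import *
import pickle
go(.4408,-.1973,.2,98.1)
w,s,k=grab('wrist'),grab('scene'),grab('side');pickle.dump((w,s,k),open('d8.pkl','wb'))
guess=np.array([.5495,.1955,.094])
for n,d in(('w',w),('s',s),('k',k)):
    g=proj(d,guess);r=60 if n=='w' else 16
    u0,v0=int(g[0])-r,int(g[1])-r; P=d['pixels'][max(v0,0):v0+2*r,max(u0,0):u0+2*r]
    hsv=cv2.cvtColor(P,cv2.COLOR_RGB2HSV);G=cv2.cvtColor(P,cv2.COLOR_RGB2GRAY)
    print(n,g); cv2.imwrite('pics/q_%s.png'%n,cv2.resize(cv2.cvtColor(P,cv2.COLOR_RGB2BGR),(266,266),interpolation=cv2.INTER_CUBIC))
cv2.imwrite('pics/q.png',np.hstack([cv2.imread('pics/q_%s.png'%n) for n in 'wsk']))
E
```

```text
clock: 24.03
eef_pos: [0.5348, 0.1455, 0.2039]
tcp_rot: [0.8, 0.6, -0.0, -0.0]
contact_force: [0.1, 0.4, -0.1]
opening: 1.0
t 24.03 pos [0.5348 0.1455 0.2039] yaw 73.74 F [ 0.1  0.4 -0.1] T [-0.01 -0.08  0.06] open 1.000 tiltz [-0.  0. -1.]
 turn first -24.36 then d[mm] -326.1 -141.4 3.9
w [253.95690419 130.06066067]
s [323.69164337 226.26582805]
k [201.17386554 221.79193302]
```

View pics/q.png

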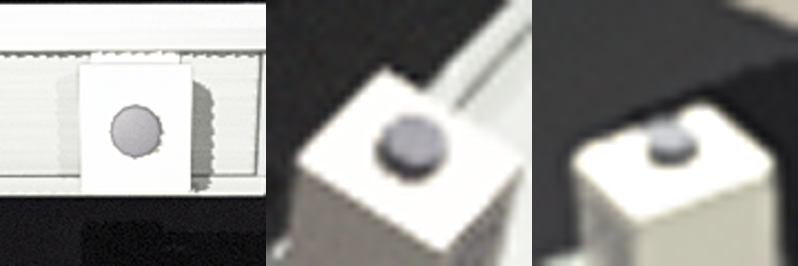

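The wrist close-up shows the cartridge square in the tray, stub at crop (136,131), with the toe strip running in under the lip at crop rows 54–64.

Run:
```python
from h import *
import pickle
w,s,k=pickle.load(open('d8.pkl','rb'));p=np.array([.5027,.2112]);X=np.array([.9603,-.2788])
f=lambda u,v:(193+u*120/266,70+v*120/266)
for n,u,v,z in(('stub',136,131,.096),('front',136,64,.086),('back',136,192,.086),('left',80,131,.086),('right',192,131,.086),('lipedge',40,53,.022),('ridge in',40,176,.014)):
  q=onz(w,*f(u,v),z);print(n,q.round(4),((q[:2]-p)@X*1e3).round(1),((q[:2]-p)@N*1e3).round(1))
print(tri(w,f(136,131),s,(307+145*32/266+.5,210+32*138/266+.5)))
```

```text
stub [0.5501 0.1963 0.096 ] 49.6 -1.1
front [0.5569 0.2198 0.086 ] 49.7 23.4
back [0.5432 0.1725 0.086 ] 49.7 -25.9
left [0.5288 0.2018 0.086 ] 27.7 -1.8
right [0.571  0.1895 0.086 ] 71.6 -1.8
lipedge [0.5154 0.2388 0.022 ] 4.5 30.1
ridge in [0.4956 0.1827 0.014 ] 1.1 -29.3
(array([0.54991005, 0.19747476, 0.09298617]), np.float64(0.002745360692506106))
```

```bash
python3 -m handwheel '[[-10,-5,0,-3,0],[-20,-9,0,-7,0],[-25,-11,0,-7,0],[-30,-13,0,-7,0],[-30,-13,0,0,0],[-30,-13,0,0,0],[-30,-13,0,0,0],[-30,-13,0,0,0],[-30,-13,0,0,0],[-30,-13,0,0,0],[-20,-9,0,0,0],[-10,-4,0,0,0],[0,0,0,0,0],[0,0,0,0,0]]'; python3 -c "
from h import *
go(.4408,-.1973,.091,98.1)"
```

```text
clock: 25.35
eef_pos: [0.4267, -0.1529, 0.2038]
tcp_rot: [0.658, 0.753, 0.0, -0.0]
contact_force: [-0.6, 0.5, -0.1]
opening: 1.001
t 25.35 pos [ 0.4267 -0.1529  0.2038] yaw 97.72 F [-0.6  0.5 -0.1] T [ 0.04 -0.05 -0.03] open 1.001 tiltz [ 0.     0.001 -1.   ]
 turn first -0.38 then d[mm] -45.9 7.7 112.8
```

Cart A is home: x 49.6, y -1.2 mm, square. On to cart B.

```bash
python3 -m handwheel '[[-15,4,0,-0.4,0],[-20,4,0,0,0],[-10,0,0,0,0],[0,0,20,0,0],[0,0,30,0,0],[0,0,30,0,0],[0,0,20,0,0],[0,0,10,0,0],[0,0,3,0,0],[0,0,0,0,0.2],[0,0,0,0,0.5],[0,0,0,0,1],[0,0,0,0,1],[0,0,0,0,1],[0,0,0,0,1],[0,0,0,0,1],[0,0,0,0,1],[0,0,0,0,1]]'; python3 -c "
from h import *
go(.4408,-.1965,.091,98.1)"; python3 -m handwheel '[[6,0,-0.2,0,1],[6,0,-0.2,0,1],[6,0,-0.2,0,1],[0,0,0,0,1],[-6,0,-0.2,0,1],[-6,0,-0.3,0,1],[-6,0,-0.3,0,1],[-6,0,-0.3,0,1],[-6,0,-0.3,0,1],[-6,0,-0.3,0,1],[0,0,0,0,1]]';python3 -c "
from h import *
go(.4408,-.1973,.091,98.1)"
```

```text
clock: 26.85
eef_pos: [0.4407, -0.197, 0.0911]
tcp_rot: [0.655, 0.756, -0.0, 0.0]
contact_force: [0.1, 0.2, 3.0]
opening: 0.504
t 26.85 pos [ 0.4407 -0.197   0.0911] yaw 98.17 F [0.1 0.2 3. ] T [ 0.   -0.04  0.03] open 0.504 tiltz [ 0. -0. -1.]
 turn first 0.07 then d[mm] 0.5 0.2 0.1
clock: 27.77
eef_pos: [0.441, -0.2107, 0.0921]
tcp_rot: [0.656, 0.755, 0.002, -0.005]
contact_force: [1.4, 8.0, -0.0]
opening: 0.501
t 27.77 pos [ 0.441  -0.2107  0.0921] yaw 98.01 F [ 1.4  8.  -0. ] T [ 1.73 -0.5   0.06] open 0.501 tiltz [-0.006  0.009 -1.   ]
 turn first -0.09 then d[mm] 13.2 1.7 1.1
```

```bash
for i in 1 2 3; do python3 -m handwheel '[[6,0,-0.3,0,1],[6,0,-0.3,0,1],[6,0,-0.3,0,1],[6,0,-0.3,0,1],[6,0,-0.3,0,1],[6,0,-0.3,0,1],[0,0,0,0,1]]'|sed -n 2p\;4p; python3 -m handwheel '[[-6,0,-0.3,0,1],[-6,0,-0.3,0,1],[-6,0,-0.3,0,1],[-6,0,-0.3,0,1],[-6,0,-0.3,0,1],[-6,0,-0.3,0,1],[0,0,0,0,1]]'|sed -n 2p\;4p;done
```

```text
eef_pos: [0.4396, -0.1821, 0.095]
contact_force: [-0.6, -8.0, -6.6]
eef_pos: [0.441, -0.211, 0.0956]
contact_force: [2.1, 6.7, -2.9]
eef_pos: [0.4395, -0.1819, 0.0987]
contact_force: [-1.4, -8.8, -8.2]
eef_pos: [0.4411, -0.2112, 0.0994]
contact_force: [1.5, 7.5, -2.7]
eef_pos: [0.4394, -0.1816, 0.1025]
contact_force: [-0.5, -8.3, -6.0]
eef_pos: [0.4413, -0.2115, 0.1031]
contact_force: [1.5, 7.0, -4.3]
```

```bash
python3 -m handwheel '[[6,0,-0.3,0,1],[6,0,-0.3,0,1],[6,0,-0.3,0,1],[6,0,-0.3,0,1],[6,0,-0.3,0,1],[6,0,-0.3,0,1],[0,0,0,0,1]]'|sed -n 2p\;4p; python3 -m handwheel '[[-6,0,-0.3,0,1],[-6,0,-0.3,0,1],[-6,0,-0.3,0,1],[-6,0,-0.3,0,1],[-6,0,-0.3,0,1],[-6,0,-0.3,0,1],[0,0,0,0,1]]'|sed -n 2p\;4p;python3 -m handwheel '[[6,0,-0.3,0,1],[6,0,-0.3,0,1],[6,0,-0.3,0,1],[6,0,-0.3,0,1],[6,0,-0.3,0,1],[6,0,-0.3,0,1],[0,0,0,0,1]]'|sed -n 2p\;4p
```

```text
eef_pos: [0.4392, -0.181, 0.1063]
contact_force: [0.3, -6.0, -5.9]
eef_pos: [0.4416, -0.2121, 0.1069]
contact_force: [2.5, 6.6, -3.5]
eef_pos: [0.4386, -0.1802, 0.1101]
contact_force: [-2.4, -4.9, -2.2]
```

```bash
python3 -m handwheel '[[-5,0,-0.3,0,1],[-5,0,-0.3,0,1],[-5,0,-0.3,0,1],[0,0,0,0,1],[5,0,-0.3,0,1],[5,0,-0.3,0,1],[5,0,-0.3,0,1],[0,0,0,0,1]]'|sed -n 2p\;4p; python3 -m handwheel '[[0,0,-0.5,0,1],[0,0,-0.5,0,1],[0,0,0,0,1]]'|sed -n 2p\;4p
```

```text
eef_pos: [0.4384, -0.1803, 0.1111]
contact_force: [-3.1, -4.1, -5.8]
eef_pos: [0.4387, -0.1793, 0.1126]
contact_force: [0.1, -0.1, -1.6]
```

Cart B is free. I carry it to the tray.

```bash
python3 -m handwheel '[[0,0,-3,0,1],[0,0,-5,0,1],[0,0,-10,0,1],[0,0,-20,0,1],[0,0,-25,0,1],[0,0,-25,0,1],[0,0,-12,0,1],[0,0,0,6,1],[0,0,0,6,1],[0,0,0,6,1],[0,0,0,6.3,1],[0,0,0,0,1]]'; python3 -c "
from h import *
go(.4455,.193,.21,73.81)"
```

```text
clock: 34.93
eef_pos: [0.4381, -0.1789, 0.2128]
tcp_rot: [0.8, 0.6, 0.0, 0.0]
contact_force: [0.1, -1.0, -1.4]
opening: 0.502
t 34.93 pos [ 0.4381 -0.1789  0.2128] yaw 73.75 F [ 0.1 -1.  -1.4] T [ 0.01 -0.06 -0.03] open 0.502 tiltz [ 0.001 -0.    -1.   ]
 turn first -0.06 then d[mm] 359.2 -96.6 2.8
```

```bash
python3 -m handwheel '[[10,-3,0,0,1],[20,-6,0,0,1],[30,-8,0,0,1],[30,-8,0,0,1],[30,-8,0,0,1],[30,-8,0,0,1],[30,-8,0,0,1],[30,-8,0,0,1],[30,-8,0,0,1],[30,-8,0,0,1],[30,-8,0,0,1],[30,-8,0,0,1],[20,-6,0,0,1],[9,-3,0,0,1],[0,0,0,0,1],[0,0,0,0,1]]'; python3 -c "
from h import *
import pickle
d=grab('wrist'); e=grab('side');pickle.dump((d,e),open('d9.pkl','wb'))
go(.4455,.193,.21,73.81)
g=proj(e,bot.sense()['eef_pos']).astype(int)
A=d['pixels'][:300];B=e['pixels'][g[1]-30:g[1]+50,g[0]-40:g[0]+40]
C=np.hstack([cv2.resize(A,(512,300)),cv2.resize(B,(288,300),interpolation=cv2.INTER_CUBIC)])
cv2.imwrite('pics/w9.png',cv2.cvtColor(C,cv2.COLOR_RGB2BGR))
"
```

```text
clock: 36.27
eef_pos: [0.4431, 0.193, 0.2121]
tcp_rot: [0.799, 0.602, -0.0, 0.0]
contact_force: [0.4, 0.1, -1.4]
opening: 0.502
t 36.37 pos [0.4435 0.192  0.2121] yaw 73.85 F [ 0.8 -0.4 -1.3] T [ 0.01 -0.1  -0.01] open 0.507 tiltz [-0.001 -0.001 -1.   ]
 turn first 0.04 then d[mm] 1.5 1.7 2.1
```

View pics/w9.png

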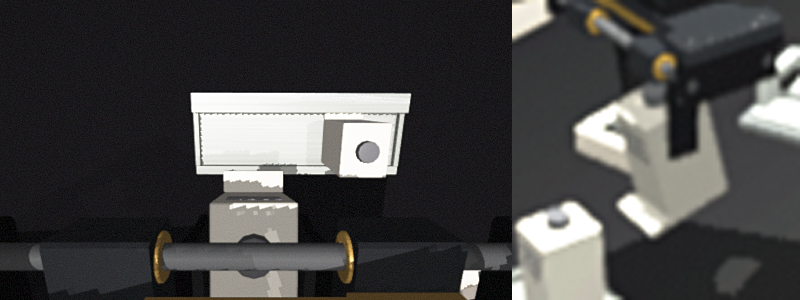

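The wrist view shows the tray square with the tool: lip corners (191,93) and (411,93), cart A in place. Cart B's toe tip is at (253,171). The side view shows B tilted toe-down, as wanted. All 16 views are used, so from here I work numerically.

Run:
```python
import pickle
from h import *
np.set_printoptions(precision=4,suppress=True)
d,e=pickle.load(open('d9.pkl','rb'))
p=bot.sense()['eef_pos']
for n,u,v,z in(('lipL',191,93,.022),('lipR',411,93,.022),('edge',260,112.5,.022)):
  q=onz(d,u,v,z);print(n,q,'tray',((q[:2]-[.5027,.2112])@np.array([.9603,-.2788])*1e3).round(1),((q[:2]-[.5027,.2112])@N*1e3).round(1))
G=np.median(cv2.cvtColor(d['pixels'],cv2.COLOR_RGB2GRAY)[:,258:263],axis=1).astype(int);print(G[84:240].tolist())
for th in(.2,.25,.3,.35):
  # toe tip top, toe root top, top front edge, for grip g
  for g in(.058,.064):
    up=np.r_[np.sin(th)*N,np.cos(th)];f=np.r_[np.cos(th)*N,-np.sin(th)]
    for y0 in(-.008,-.002):
      o=p-up*g+f*y0
      print(th,g,y0,[proj(d,o+f*y+up*z)[1].round(1) for y,z in((.041,.006),(.025,.006),(.025,.08))],'tip ahead %.1f below %.1f'%((o+f*.041-p)[:2]@N*1e3,-(o+f*.041-p)[2]*1e3))
```

```text
lipL [0.4018 0.2936 0.022 ] tray -119.9 51.0
lipR [0.6291 0.2286 0.022 ] tray 116.5 51.9
edge [0.4676 0.2536 0.022 ] tray -45.5 30.9
[22, 27, 25, 24, 27, 23, 23, 9, 75, 255, 255, 252, 249, 247, 248, 247, 249, 249, 247, 246, 243, 245, 248, 248, 248, 248, 248, 252, 193, 136, 203, 250, 250, 249, 247, 246, 246, 247, 249, 249, 248, 245, 248, 249, 246, 244, 247, 247, 245, 245, 246, 244, 244, 244, 244, 245, 245, 243, 242, 242, 242, 243, 243, 242, 241, 241, 243, 244, 242, 234, 230, 229, 230, 229, 230, 227, 223, 221, 226, 233, 194, 93, 103, 114, 117, 109, 112, 242, 255, 253, 252, 252, 252, 252, 252, 253, 254, 253, 205, 156, 160, 159, 158, 158, 159, 155, 159, 155, 104, 88, 88, 88, 74, 63, 61, 67, 83, 85, 129, 225, 250, 254, 254, 255, 210, 165, 152, 155, 154, 156, 154, 160, 158, 155, 157, 154, 156, 156, 156, 155, 155, 156, 155, 155, 157, 155, 155, 156, 156, 160, 159, 82, 38, 34, 37, 50]
0.2 0.058 -0.008 [np.float64(180.6), np.float64(203.4), np.float64(222.9)] tip ahead 20.8 below 63.4
0.2 0.058 -0.002 [np.float64(172.0), np.float64(194.9), np.float64(209.7)] tip ahead 26.7 below 64.6
0.2 0.064
[... 711 characters left out ...]
 -0.002 [np.float64(179.5), np.float64(202.1), np.float64(204.5)] tip ahead 20.1 below 66.9
0.3 0.064 -0.008 [np.float64(188.2), np.float64(210.2), np.float64(216.8)] tip ahead 12.6 below 70.9
0.3 0.064 -0.002 [np.float64(180.0), np.float64(201.9), np.float64(204.2)] tip ahead 18.3 below 72.7
0.35 0.058 -0.008 [np.float64(191.7), np.float64(214.2), np.float64(215.1)] tip ahead 11.1 below 65.8
0.35 0.058 -0.002 [np.float64(183.4), np.float64(205.7), np.float64(202.1)] tip ahead 16.7 below 67.9
0.35 0.064 -0.008 [np.float64(192.3), np.float64(214.1), np.float64(215.0)] tip ahead 9.1 below 71.4
0.35 0.064 -0.002 [np.float64(184.2), np.float64(205.9), np.float64(202.6)] tip ahead 14.7 below 73.5
```

```bash
python3 -c "
from h import *
go(.4532,.22,.0805,73.81)"; python3 -m handwheel '[[10,2,0,0,1],[10,0,0,0,1],[9.5,0,0,0,1],[0,0,15,0,1],[0,0,25,0,1],[0,0,25,0,1],[0,0,25,0,1],[0,0,20,0,1],[0,0,10,0,1],[0,0,6,0,1],[0,0,3,0,1],[0,0,0,0,1],[0,0,0,0,1]]';python3 prof.py 258
```

```text
t 36.37 pos [0.4435 0.192  0.2121] yaw 73.85 F [ 0.8 -0.4 -1.3] T [ 0.01 -0.1  -0.01] open 0.507 tiltz [-0.001 -0.001 -1.   ]
 turn first 0.04 then d[mm] 29.6 1.6 131.6
clock: 37.45
eef_pos: [0.4547, 0.2211, 0.0839]
tcp_rot: [0.799, 0.601, 0.001, 0.0]
contact_force: [0.6, -1.0, -1.6]
opening: 0.505
t 37.45 pos [0.4547 0.2211 0.0839] yaw 73.86 F [ 0.6 -1.  -1.6] T [ 0.04 -0.1  -0.  ] open 0.505 tiltz [ 0.002  0.    -1.   ]
 turn first 0.05 then d[mm] -4.1 98.9 10.4
TCP trayY -3.9
129 30 86 y@22mm 56.8 y@12mm 56.1 y@95mm 61.7
130 86 121 y@22mm 56.1 y@12mm 55.4 y@95mm 61.3
131 121 255 y@22mm 55.4 y@12mm 54.7 y@95mm 60.8
171 219 243 y@22mm 27.5 y@12mm 25.4 y@95mm 42.9
183 255 213 y@22mm 18.8 y@12mm 16.3 y@95mm 37.2
184 213 161 y@22mm 18.0 y@12mm 15.5 y@95mm 36.7
192 162 104 y@22mm 12.1 y@12mm 9.2 y@95mm 32.9
196 98 71 y@22mm 9.1 y@12mm 6.1 y@95mm 30.9
202 86 126 y@22mm 4.5 y@12mm 1.3 y@95mm 28.0
203 126 231 y@22mm 3.7 y@12mm 0.5 y@95mm 27.5
206 255 215 y@22mm 1.4 y@12mm -1.9 y@95mm 26.0
207 215 159 y@22mm 0.7 y@12mm -2.7 y@95mm 25.5
234 166 137 y@22mm -20.7 y@12mm -25.1 y@95mm 11.8
235 137 61 y@22mm -21.5 y@12mm -26.0 y@95mm 11.2
236 61 37 y@22mm -22.3 y@12mm -26.8 y@95mm 10.7
```

```bash
for i in 1 2 3; do python3 -m handwheel '[[0,0,1,0,1],[0,0,1,0,1],[0,0,0,0,1]]'|sed -n 2p\;4p;done
```

```text
eef_pos: [0.4546, 0.2209, 0.0823]
contact_force: [-1.0, -0.5, 4.8]
eef_pos: [0.4545, 0.2205, 0.0819]
contact_force: [-3.1, -3.0, 19.1]
eef_pos: [0.4542, 0.2197, 0.081]
contact_force: [-5.0, -7.6, 28.3]
```

```bash
python3 prof.py 258; python3 -c "
from h import *
s=bot.sense();F,T=s['contact_force'],s['ft_torque']
Nx=np.r_[N,0];X=np.r_[N[1],-N[0],0]
print('Fn',F@Nx,'Fz',F[2],'T about tray x',T@X)"; python3 -m handwheel '[[0,0,-2,0,1],[0,0,-2,0,1],[0,0,-1,0,1],[0,0,0,0,1]]'; python3 prof.py 258
```

```text
t 38.25 pos [0.4542 0.2197 0.081 ] yaw 73.95 F [-5.  -7.6 28.3] T [-1.06  0.81  0.02] open 0.501 tiltz [ 0.002 -0.002 -1.   ]
 turn first 0.14 then d[mm] -2.6 98.9 7.5
TCP trayY -5.4
127 29 85 y@22mm 58.2 y@12mm 57.6 y@95mm 62.8
129 105 254 y@22mm 56.9 y@12mm 56.2 y@95mm 62.0
169 237 210 y@22mm 29.5 y@12mm 27.5 y@95mm 44.4
170 210 255 y@22mm 28.8 y@12mm 26.7 y@95mm 44.0
184 229 173 y@22mm 18.7 y@12mm 16.1 y@95mm 37.6
190 166 142 y@22mm 14.3 y@12mm 11.5 y@95mm 34.7
191 142 100 y@22mm 13.6 y@12mm 10.8 y@95mm 34.3
201 82 116 y@22mm 6.1 y@12mm 2.9 y@95mm 29.5
205 110 134 y@22mm 3.1 y@12mm -0.2 y@95mm 27.6
237 148 69 y@22mm -21.9 y@12mm -26.5 y@95mm 11.6
238 69 41 y@22mm -22.7 y@12mm -27.3 y@95mm 11.1
Fn -8.23405357991426 Fz 28.169661245232078 T about tray x -1.286061428104642
clock: 38.63
eef_pos: [0.4541, 0.2209, 0.0823]
tcp_rot: [0.799, 0.601, 0.0, 0.0]
contact_force: [0.6, 0.7, -2.1]
opening: 0.502
t 38.63 pos [0.4541 0.2209 0.0823] yaw 73.86 F [ 0.6  0.7 -2.1] T [-0.05 -0.11  0.01] open 0.502 tiltz [ 0.001  0.    -1.   ]
 turn first 0.05 then d[mm] -3.7 99.4 8.8
TCP trayY -4.3
129 45 77 y@22mm 56.9 y@12mm 56.3 y@95mm 61.9
130 77 148 y@22mm 56.3 y@12mm 55.6 y@95mm 61.5
131 148 255 y@22mm 55.6 y@12mm 54.9 y@95mm 61.1
169 237 207 y@22mm 29.4 y@12mm 27.3 y@95mm 44.2
170 207 254 y@22mm 28.7 y@12mm 26.6 y@95mm 43.8
183 233 180 y@22mm 19.2 y@12mm 16.7 y@95mm 37.7
191 164 110 y@22mm 13.3 y@12mm 10.5 y@95mm 33.9
201 65 89 y@22mm 5.9 y@12mm 2.7 y@95mm 29.1
204 94 166 y@22mm 3.6 y@12mm 0.3 y@95mm 27.7
205 166 242 y@22mm 2.8 y@12mm -0.5 y@95mm 27.2
207 250 194 y@22mm 1.3 y@12mm -2.1 y@95mm 26.2
208 194 166 y@22mm 0.5 y@12mm -2.9 y@95mm 25.7
236 171 123 y@22mm -21.5 y@12mm -26.0 y@95mm 11.6
237 123 55 y@22mm -22.3 y@12mm -26.9 y@95mm 11.0
```

The contact was the toe on the tray floor. It is now lifted clear, tilt about 0.2 rad, tip at y≈23. I advance it under the lip.

```bash
python3 -m handwheel '[[2,0,0,0,1],[2,0,0,0,1],[2,0,0,0,1],[2,0,0,0,1],[2,0,0,0,1],[2,0,0,0,1],[0,0,0,0,1]]'; python3 prof.py 258;python3 -m handwheel '[[2,0,0,0,1],[2,0,0,0,1],[0,0,0,0,1]]'; python3 prof.py 258
```

```text
clock: 39.27
eef_pos: [0.4575, 0.2327, 0.0821]
tcp_rot: [0.799, 0.601, 0.0, 0.0]
contact_force: [-0.3, 0.2, -1.7]
opening: 0.508
t 39.27 pos [0.4575 0.2327 0.0821] yaw 73.88 F [-0.3  0.2 -1.7] T [-0.01 -0.06 -0.01] open 0.508 tiltz [ 0.  0. -1.]
 turn first 0.07 then d[mm] -16.1 99.5 8.6
TCP trayY 7.8
145 31 84 y@22mm 46.3 y@12mm 45.1 y@95mm 55.2
148 86 113 y@22mm 44.3 y@12mm 43.0 y@95mm 53.9
149 113 255 y@22mm 43.6 y@12mm 42.2 y@95mm 53.4
183 241 191 y@22mm 19.4 y@12mm 16.9 y@95mm 37.9
191 176 120 y@22mm 13.6 y@12mm 10.7 y@95mm 34.1
201 68 94 y@22mm 6.1 y@12mm 2.9 y@95mm 29.3
204 102 180 y@22mm 3.8 y@12mm 0.5 y@95mm 27.9
205 180 249 y@22mm 3.0 y@12mm -0.3 y@95mm 27.4
206 249 198 y@22mm 2.3 y@12mm -1.1 y@95mm 26.9
236 180 121 y@22mm -21.3 y@12mm -25.8 y@95mm 11.8
237 121 52 y@22mm -22.1 y@12mm -26.7 y@95mm 11.3
clock: 39.57
eef_pos: [0.4586, 0.2365, 0.0822]
tcp_rot: [0.799, 0.601, 0.0, 0.0]
contact_force: [0.6, 0.4, -1.7]
opening: 0.502
t 39.57 pos [0.4586 0.2365 0.0822] yaw 73.86 F [ 0.6  0.4 -1.7] T [ 0.02 -0.07  0.01] open 0.502 tiltz [ 0.001  0.    -1.   ]
 turn first 0.05 then d[mm] -19.9 99.4 8.7
TCP trayY 11.8
150 27 75 y@22mm 42.8 y@12mm 41.4 y@95mm 52.9
151 75 128 y@22mm 42.1 y@12mm 40.7 y@95mm 52.5
152 128 100 y@22mm 41.4 y@12mm 40.0 y@95mm 52.0
154 95 225 y@22mm 40.1 y@12mm 38.5 y@95mm 51.1
155 225 255 y@22mm 39.4 y@12mm 37.8 y@95mm 50.7
183 227 188 y@22mm 19.4 y@12mm 16.8 y@95mm 37.8
191 180 122 y@22mm 13.5 y@12mm 10.6 y@95mm 34.1
200 83 117 y@22mm 6.7 y@12mm 3.6 y@95mm 29.7
204 100 184 y@22mm 3.7 y@12mm 0.4 y@95mm 27.8
205 184 250 y@22mm 2.9 y@12mm -0.4 y@95mm 27.3
206 250 195 y@22mm 2.2 y@12mm -1.2 y@95mm 26.8
236 185 121 y@22mm -21.4 y@12mm -25.9 y@95mm 11.7
237 121 57 y@22mm -22.2 y@12mm -26.7 y@95mm 11.2
```

```bash
python3 -m handwheel '[[2,0,0,0,1],[0,0,2,0,1],[0,0,2,0,1],[0,0,0,0,1]]'|sed -n 2p\;4p; python3 -m handwheel '[[-2,0,0.8,0,1],[-2,0,0.8,0,1],[-2,0,0.8,0,1],[0,0,0,0,1]]'; python3 prof.py 258;  python3 -m handwheel '[[-2,0,0.9,0,1],[-2,0,0.9,0,1],[-2,0,0.9,0,1],[0,0,0,0,1]]'; python3 prof.py 258
```

```text
eef_pos: [0.4588, 0.2374, 0.0803]
contact_force: [-2.7, -5.1, 16.8]
clock: 40.28
eef_pos: [0.4573, 0.2321, 0.0774]
tcp_rot: [0.799, 0.601, 0.0, 0.0]
contact_force: [-2.1, -2.8, 12.9]
opening: 0.503
t 40.28 pos [0.4573 0.2321 0.0774] yaw 73.85 F [-2.1 -2.8 12.9] T [-0.04  0.39  0.02] open 0.503 tiltz [ 0.001  0.    -1.   ]
 turn first 0.04 then d[mm] -15.4 99.4 3.9
TCP trayY 7.4
145 31 82 y@22mm 46.6 y@12mm 45.4 y@95mm 55.5
148 85 159 y@22mm 44.6 y@12mm 43.3 y@95mm 54.2
149 159 255 y@22mm 43.9 y@12mm 42.6 y@95mm 53.8
184 255 185 y@22mm 19.7 y@12mm 17.1 y@95mm 38.4
185 185 105 y@22mm 18.9 y@12mm 16.3 y@95mm 37.9
196 107 72 y@22mm 11.0 y@12mm 8.0 y@95mm 32.9
197 72 158 y@22mm 10.3 y@12mm 7.2 y@95mm 32.4
198 158 124 y@22mm 9.5 y@12mm 6.4 y@95mm 32.0
199 124 58 y@22mm 8.8 y@12mm 5.7 y@95mm 31.5
200 58 83 y@22mm 8.0 y@12mm 4.9 y@95mm 31.0
202 103 74 y@22mm 6.6 y@12mm 3.3 y@95mm 30.1
203 74 109 y@22mm 5.8 y@12mm 2.6 y@95mm 29.6
211 124 148 y@22mm -0.1 y@12mm -3.7 y@95mm 25.9
242 181 118 y@22mm -24.1 y@12mm -28.9 y@95mm 10.7
243 118 54 y@22mm -24.9 y@12mm -29.7 y@95mm 10.2
clock: 40.67
eef_p
[... 244 characters left out ...]
irst 0.01 then d[mm] -9.9 99.5 0.7
TCP trayY 1.9
138 30 79 y@22mm 51.7 y@12mm 50.7 y@95mm 58.7
141 100 240 y@22mm 49.7 y@12mm 48.6 y@95mm 57.5
178 255 176 y@22mm 24.8 y@12mm 22.4 y@95mm 41.9
179 176 120 y@22mm 24.1 y@12mm 21.7 y@95mm 41.4
195 124 69 y@22mm 12.7 y@12mm 9.8 y@95mm 34.3
196 69 102 y@22mm 12.0 y@12mm 9.0 y@95mm 33.9
199 107 61 y@22mm 9.9 y@12mm 6.7 y@95mm 32.5
201 79 141 y@22mm 8.4 y@12mm 5.2 y@95mm 31.6
203 133 97 y@22mm 6.9 y@12mm 3.7 y@95mm 30.7
204 97 55 y@22mm 6.2 y@12mm 2.9 y@95mm 30.2
206 58 96 y@22mm 4.8 y@12mm 1.4 y@95mm 29.3
215 120 158 y@22mm -1.9 y@12mm -5.6 y@95mm 25.1
242 172 118 y@22mm -22.5 y@12mm -27.3 y@95mm 12.2
243 118 51 y@22mm -23.3 y@12mm -28.1 y@95mm 11.7
```

```bash
python3 -m handwheel '[[-2,0,1,0,1],[-2,0,1,0,1],[0,0,1,0,1],[0,0,0,0,1]]'|sed -n 2p\;4p; python3 -m handwheel '[[0,0,1.5,0,1],[0,0,0,0,1]]'|sed -n 2p\;4p; python3 prof.py 258
```

```text
eef_pos: [0.4559, 0.226, 0.0741]
contact_force: [-4.6, 11.2, 28.8]
eef_pos: [0.4559, 0.2257, 0.0733]
contact_force: [-6.1, 10.0, 36.1]
t 41.22 pos [0.4559 0.2257 0.0733] yaw 73.73 F [-6.1 10.  36.1] T [1.72 1.39 0.01] open 0.506 tiltz [ 0.006  0.005 -1.   ]
 turn first -0.08 then d[mm] -8.9 99.0 -0.2
TCP trayY 0.9
137 26 59 y@22mm 52.7 y@12mm 51.8 y@95mm 59.1
140 96 238 y@22mm 50.7 y@12mm 49.7 y@95mm 57.9
178 255 158 y@22mm 25.2 y@12mm 22.9 y@95mm 41.9
179 158 112 y@22mm 24.5 y@12mm 22.2 y@95mm 41.5
195 104 61 y@22mm 13.3 y@12mm 10.4 y@95mm 34.4
196 61 98 y@22mm 12.5 y@12mm 9.6 y@95mm 34.0
197 98 121 y@22mm 11.8 y@12mm 8.8 y@95mm 33.5
199 105 60 y@22mm 10.4 y@12mm 7.3 y@95mm 32.6
200 60 97 y@22mm 9.7 y@12mm 6.6 y@95mm 32.2
203 109 69 y@22mm 7.5 y@12mm 4.3 y@95mm 30.8
205 57 120 y@22mm 6.0 y@12mm 2.8 y@95mm 29.9
214 102 126 y@22mm -0.6 y@12mm -4.2 y@95mm 25.8
216 144 176 y@22mm -2.0 y@12mm -5.7 y@95mm 24.8
242 172 116 y@22mm -21.8 y@12mm -26.5 y@95mm 12.5
243 116 51 y@22mm -22.6 y@12mm -27.3 y@95mm 12.0
```

```bash
python3 -m handwheel '[[2,0,-2,0,1],[2,0,-2,0,1],[0,0,-1,0,1],[0,0,0,0,1]]'|sed -n 2p\;4p; python3 -m handwheel '[[0,0,0,0,0.45],[0,0,0,0,0.40],[0,0,0,0,0.36],[0,0,0,0,0.36],[0,0,0,0,0.36],[0,0,0,0,0.36]]'; python3 -m handwheel '[[0,0,-4,0,0.36],[0,0,-8,0,0.36],[0,0,-15,0,0.36],[0,0,-25,0,0.36],[0,0,-30,0,0.2],[0,0,-30,0,0],[0,0,-25,0,0],[-10,0,0,0,0],[-20,0,0,0,0],[-20,0,0,0,0],[-15,0,0,0,0],[0,0,0,0,0],[0,0,0,0,0]]'
python3 - <<'E'
from h import *
import pickle
go(.5,0,.2,73.8)
w,s,k=grab('wrist'),grab('scene'),grab('side');pickle.dump((w,s,k),open('d10.pkl','wb'))
hsv=cv2.cvtColor(w['pixels'],cv2.COLOR_RGB2HSV);G=cv2.cvtColor(w['pixels'],cv2.COLOR_RGB2GRAY)
# dark stubs inside bright top faces
m=((G>90)&(G<215)).astype(np.uint8)
n,l,stt,c=cv2.connectedComponentsWithStats(m)
for i in range(1,n):
    x,y,W,H,a=stt[i]
    if 250<a<1500 and .7<W/H<1.4 and y<300: print('blob',c[i].round(1),W,H,a,onz(w,*c[i],.096).round(4))
for X in (-50,50):
    o=np.array([.5027,.2112])+X/1e3*np.array([.9603,-.2788]); print(X,proj(w,[*o,.096]).round(1))
u=int(round(proj(w,[.4547,.2251,.086])[0]))
for uu in (u-14,u+14): 
    c_=np.median(G[40:260,uu-1:uu+2],axis=1).astype(int);dd=np.diff(c_)
    print(uu,[(41+i,c_[i],c_[i+1]) for i in np.where(abs(dd)>25)[0]])
E
```

```text
eef_pos: [0.4557, 0.2266, 0.0736]
contact_force: [-0.7, -1.3, 4.2]
clock: 42.1
eef_pos: [0.4555, 0.2265, 0.0734]
tcp_rot: [0.799, 0.601, -0.0, -0.0]
contact_force: [0.0, -1.2, -0.2]
opening: 0.637
clock: 43.18
eef_pos: [0.437, 0.1636, 0.2106]
tcp_rot: [0.8, 0.6, -0.0, -0.0]
contact_force: [-0.1, 0.1, 0.2]
opening: 0.998
t 43.18 pos [0.437  0.1636 0.2106] yaw 73.75 F [-0.1  0.1  0.2] T [-0.02 -0.1   0.01] open 0.998 tiltz [-0.  0. -1.]
 turn first -0.05 then d[mm] -139.5 106.1 10.6
blob [253.9 116.5] 23 24 442 [0.4548 0.2242 0.096 ]
blob [369.6 116.3] 24 25 434 [0.5491 0.1969 0.096 ]
-50 [253.5 115.4]
50 [371.5 115.3]
240 [(np.int64(62), np.int64(16), np.int64(114)), (np.int64(63), np.int64(114), np.int64(255)), (np.int64(83), np.int64(254), np.int64(174)), (np.int64(85), np.int64(155), np.int64(249)), (np.int64(148), np.int64(241), np.int64(200)), (np.int64(149), np.int64(200), np.int64(78)), (np.int64(150), np.int64(78), np.int64(22))]
268 [(np.int64(62), np.int64(21), np.int64(117)), (np.int64(63), np.int64(117), np.int64(255)), (np.int64(83), np.int64(243), np.int64(167)), (np.int64(85), np.int64(176), np.int64(255)), (np.int64(144), np.int64(255), np.int64(227)), (np.int64(145), np.int64(227), np.int64(139)), (np.int64(146), np.int64(139), np.int64(172)), (np.int64(147), np.int64(172), np.int64(238)), (np.int64(148), np.int64(238), np.int64(190)), (np.int64(149), np.int64(190), np.int64(71)), (np.int64(150), np.int64(71), np.int64(20))]
```

```bash
python3 - <<'E'
from h import *
import pickle
w,s,k=pickle.load(open('d10.pkl','rb'))
for n,pw,X in(('B',(253.9,116.5),[.4548,.2242,.095]),('A',(369.6,116.3),[.5491,.1969,.095])):
  for nm,d in(('scene',s),('side',k)):
    g=proj(d,X); u,v=int(g[0])-12,int(g[1])-12
    P=cv2.cvtColor(d['pixels'],cv2.COLOR_RGB2GRAY)[v:v+24,u:u+24]
    m=(P<190).astype(np.uint8); nn,l,st_,c=cv2.connectedComponentsWithStats(m)
    best=[(c[i]+[u,v]).round(1) for i in range(1,nn) if 8<st_[i][4]<80 and st_[i][0]>0 and st_[i][1]>0 and st_[i][0]+st_[i][2]<24 and st_[i][1]+st_[i][3]<24]
    print(n,nm,g.round(1),best,[ (tri(w,pw,d,b)[0].round(4),round(tri(w,pw,d,b)[1],4)) for b in best])
E
python3 -c "
from h import *
go(.59,-.0265,.2,90)"
```

```text
B scene [346.4 203. ] [array([346.2, 204.1])] [(array([0.4547, 0.2242, 0.0907]), np.float64(0.0004))]
B side [219.7 238. ] [array([220.5, 239.9])] [(array([0.4542, 0.2235, 0.0889]), np.float64(0.0015))]
A scene [324.4 226.1] [array([323.9, 227.6])] [(array([0.5508, 0.1965, 0.0911]), np.float64(0.0005))]
A side [200.9 221.7] [array([201.4, 223. ])] [(array([0.5504, 0.1955, 0.0899]), np.float64(0.002))]
t 43.33 pos [0.4378 0.1645 0.2106] yaw 73.87 F [-0.   1.  -0.2] T [-0.04 -0.04 -0.01] open 1.000 tiltz [ 0.  0. -1.]
 turn first -16.13 then d[mm] -191.0 152.2 10.6
```

Both stubs triangulate to the same height within 2 mm and the same tray y (about -1 mm), so both cartridges are home. Now the lever, with the hand closed.

```bash
python3 -m handwheel '[[0,0,0,-6,0.5],[0,0,0,-6,1],[0,0,0,-4.1,1],[-15,14,0,0,1],[-25,22,0,0,1],[-25,22,0,0,1],[-25,22,0,0,1],[-25,22,0,0,1],[-25,22,0,0,1],[-25,22,0,0,1],[-15,14,0,0,1],[-6,5,0,0,1],[0,0,0,0,1],[0,0,0,0,1]]'; python3 -c "
from h import *
go(.605,-.0217,.1,90)"
```

```text
clock: 44.5
eef_pos: [0.6014, -0.0209, 0.2099]
tcp_rot: [0.707, 0.707, -0.0, -0.001]
contact_force: [-0.6, -0.5, 0.2]
opening: 0.043
t 44.50 pos [ 0.6014 -0.0209  0.2099] yaw 89.98 F [-0.6 -0.5  0.2] T [ 0.02 -0.06 -0.  ] open 0.043 tiltz [-0.002  0.001 -1.   ]
 turn first -0.02 then d[mm] -0.8 3.6 109.9
```

```bash
python3 -m handwheel '[[-1,0,20,0,1],[0,0,30,0,1],[0,0,30,0,1],[0,0,20,0,1],[0,0,9,0,1],[0,0,0,0,1],[0,5,0,0,1],[0,5,0,0,1],[0,5,0,0,1],[0,5,0,0,1],[0,5,0,0,1],[0,0,0,0,1]]'|sed -n 2p\;4p; for i in 1 2 3; do python3 -m handwheel '[[0,5,0,0,1],[0,5,0,0,1],[0,5,0,0,1],[0,5,0,0,1],[0,5,0,0,1],[0,0,0,0,1]]'|sed -n 2p\;4p;done
```

```text
eef_pos: [0.6293, -0.0234, 0.1024]
contact_force: [0.4, 0.2, 0.9]
eef_pos: [0.654, -0.0232, 0.1016]
contact_force: [0.8, -0.6, -0.1]
eef_pos: [0.679, -0.0232, 0.1016]
contact_force: [0.1, 0.2, -0.4]
eef_pos: [0.7037, -0.0232, 0.1015]
contact_force: [0.2, -0.5, -0.2]
```

No force felt, so I check where the ball is now.

Run:
```python
from h import *
import pickle
D=pickle.load(open('d0.pkl','rb'))
for nm in('scene','side'):
    a=D[nm]['pixels'];d=grab(nm);b=d['pixels']
    for n,X in(('start',[.655,-.0217,.0924]),('mid',[.693,-.0217,.1]),('end',[.731,-.0217,.0924])):
        u,v=proj(d,X).round().astype(int);print(nm,n,(u,v),'was',a[v-2:v+3,u-2:u+3].mean((0,1)).round(),'now',b[v-2:v+3,u-2:u+3].mean((0,1)).round())
    cv2.imwrite('pics/lev_%s.png'%nm,b[...,::-1])
    u,v=proj(d,[.693,-.02,.06]).round().astype(int)
    G=cv2.cvtColor(b,cv2.COLOR_RGB2GRAY)[v-34:v+30:2,u-36:u+36:2]
    print('\n'.join(''.join(' .:-=+*#%@'[min(9,int(x)//26)] for x in r) for r in G))
```

```text
scene start (np.int64(223), np.int64(228)) was [40. 40. 40.] now [72. 66. 58.]
scene mid (np.int64(215), np.int64(238)) was [39. 37. 39.] now [99. 86. 63.]
scene end (np.int64(207), np.int64(252)) was [50. 50. 50.] now [49. 49. 50.]
-++++*+              ..:+-.   . .   
==++++=             .::::.. . . .. .
==+++=...:=:       .::::.  .    .   
==+++.....---:.    .::::..  ..    ..
=+*=.. ........   .::::...   . . . .
-+*:...-......... ::--...       . ..
.::...=...........::+-.. .          
.....-:..........-::::..          . 
... :-..........:::::.     .    .   
....-: ........:::::..             .
...:. ...  ....::::..     ..  .  .  
.....   . .::..=-::..   .           
.......   ::...-*=..  .   ..      ..
:.......:::.. .*=-. ..... .         
::......:::.. +*..  ......          
:::..:::::::.-#-   ++-......        
:::::::::::::*=   -####%:.....      
.:::::::--:::*.  .####@@@@+....    .
 ...:=:::::.=- . .-*#%@@@@@.........
    ..::::..-.  .--:-@@@@@*.........
.     ..... .  .---:==+@@#+.........
..       .   :+=:--:--@@@*-.........
..          .*%#+:::=*@@*+..........
..          -%%#
[... 1030 characters left out ...]
::::::::::::::. ......::::::::::::
:::::::::::::::=+:........::::::::::
:::::::::::...::+-..........::::::::
:::::::::.......=+............::::::
:::::::.........-+-.............::::
::::::...........==.....::::.......:
:::::...........-++-:...............
:::::::::.....=*%#===--.............
:::::::::::..#@@@-==--##+:..........
::::::::::::.%@@@@#*@%%%#=..........
::::::::::::.##%@@@@@@@**=..........
:::::::::::::*####%@@@%**=..........
::::::::::::::=**######*+:..........
::::::::::::::::-+*###*-..::::......
:::::::::::::::::::=*+::::::........
::::::::::::::::::::::::::..........
:::::::::::::::::::::::.............
::::::::::::::::::::::..............
:::::::::::-+::::::::...............
```

The stick now leans away from the robot, so the finger is pushing it, with little force. I push on to the stop.

```bash
for i in 1 2; do python3 -m handwheel '[[0,3,0,0,1],[0,3,0,0,1],[0,2,0,0,1],[0,0,0,0,1]]'|sed -n 2p\;4p;done
```

```text
eef_pos: [0.7071, -0.023, 0.1013]
contact_force: [-7.0, -0.4, 4.4]
eef_pos: [0.7078, -0.0229, 0.1012]
contact_force: [-21.8, -2.5, 14.5]
```

Hit the end stop at x=0.707 (22 N). I retreat and do the last checks.

```bash
python3 -m handwheel '[[0,-10,0,0,1],[0,-20,0,0,1],[0,-20,0,0,1],[0,0,-20,0,1],[0,0,-30,0,1],[0,0,-30,0,1],[0,0,-30,0,1],[0,-20,0,0,1],[0,-30,0,0,1],[0,-30,0,0,1],[0,-20,0,0,1],[0,0,0,0,1],[0,0,0,0,1]]'
python3 - <<'E'
from h import *
import pickle
s,k=grab('scene'),grab('side');w0,s0,k0=pickle.load(open('d10.pkl','rb'));D=pickle.load(open('d0.pkl','rb'))
C=[]
for d in(s,k):
    g=proj(d,[.731,-.0217,.0924]);u,v=int(g[0])-14,int(g[1])-14
    m=(cv2.cvtColor(d['pixels'],cv2.COLOR_RGB2GRAY)[v:v+28,u:u+28]<28).astype(np.uint8)
    n,l,t,c=cv2.connectedComponentsWithStats(m);i=1+np.argmax(t[1:,4]);C.append(c[i]+[u,v]);print(g,C[-1],t[i])
p,r=tri(s,C[0],k,C[1]);print('ball',p,r,'onz',onz(s,*C[0],.092),onz(k,*C[1],.092))
g=lambda a:cv2.cvtColor(a,cv2.COLOR_RGB2GRAY).astype(np.float32)
def mt(a,b,x,y,w,h):
    r=cv2.matchTemplate(g(b)[y-8:y+h+8,x-8:x+w+8],g(a)[y:y+h,x:x+w],cv2.TM_CCOEFF_NORMED);_,m,_,q=cv2.minMaxLoc(r);return round(m,2),(q[0]-8,q[1]-8)
print('tray+carts scene',mt(s0['pixels'],s['pixels'],290,190,85,90),'side',mt(k0['pixels'],k['pixels'],172,210,80,80))
print('block scene',mt(D['scene']['pixels'],s['pixels'],168,205,35,24),'beaker',mt(D['scene']['pixels'],s['pixels'],88,170,36,44),'bottle',mt(D['scene']['pixels'],s['pixels'],376,250,64,76),'box',mt(D['scene']['pixels'],s['pixels'],118,135,58,42))
go(.6,0,.2,90)
E
```

```text
clock: 48.85
eef_pos: [0.5684, -0.0231, 0.2123]
tcp_rot: [0.707, 0.707, 0.001, 0.001]
contact_force: [1.1, -0.5, 0.8]
opening: 0.008
[206.61117156 252.39671145] [200.43715847 248.35519126] [  0   0  28  26 366]
[208.10600135 176.98030639] [208. 179.] [14 17  1  1  1]
ball [ 0.73166426 -0.03216963  0.08809414] 0.020047562010555093 onz [ 0.72718951 -0.04051384  0.092     ] [ 0.72131462 -0.01101923  0.092     ]
tray+carts scene (1.0, (0, 0)) side (0.99, (0, 0))
block scene (0.82, (0, 0)) beaker (1.0, (0, 0)) bottle (1.0, (0, 0)) box (0.94, (0, 0))
t 48.95 pos [ 0.5702 -0.0234  0.2122] yaw 89.95 F [0.2 0.1 0.1] T [ 0.01 -0.11 -0.03] open 0.008 tiltz [ 0.003 -0.001 -1.   ]
 turn first -0.05 then d[mm] 23.4 29.8 12.2
```

The ball is black on a black bench, so my threshold failed. I take a contrast-stretched map instead.

Run:
```python
from h import *
for nm in('side',):
    d=grab(nm);g=proj(d,[.693,-.0217,.07]);u,v=g.round().astype(int)
    G=cv2.cvtColor(d['pixels'],cv2.COLOR_RGB2GRAY)[v-26:v+18,u-28:u+28]
    print(u-28,v-26);print('\n'.join(''.join(' .:-=+*#%@'[min(9,int(x)//9)] for x in r) for r in G))
    for th in(-.5,-.3,0,.3,.35,.4,.5): print(th,proj(d,[.693+.08*np.sin(th),-.0217,.022+.08*np.cos(th)]).round(1))
```

```text
189 160
------:::=#@@@@@@@@@@@@@@@@@@@@+=++++++++++++******+=---
--:::::=@@@@@@@@@@@@@@@@@@@@@*==+++++++**+++****+**+++==
:::-+#@@@@@@@@@@@@@@@@@@@@@*=++++++++***+*************++
=*%@@@@@@@@@@@@@@@@@@@@@%*++++++++++*++******+**********
@@@@@@@@@@@@@@@@@@@@@@#+=++++++++*+++*+****+************
@@@@@@@@@@@@@@@@@@@@%++++++++++++**++*****+*************
@@@@@@@@@@@@@@@@@@#++++++++++++*+***********************
@@@@@@@@@@@@@@@@*=++++++++++++*++***********************
@@@@@@@@@@@@@@*++++++++++++***+*+*+*********************
@@@@@@@@@@@@*=+++++++++++++****+************************
@@@@@@@@@@*=++++++++++++**+*++*+************************
@@@@@@@@*=++++++++++++*+*+******************************
@@@@@@*==++++++++++*+++*+*++****************************
@@@@*=+++++++++**++***++********************************
@@+==+++++++++++++*#%*+++*******************************
+=++++++++++*+*++++%@#+++*******************************
+++++++++**++**++=+*#*+=+*******************************
+++++++++++****++===+=--=*******************************
++++*+***++*+***+-------++******************************
++++++***
[... 840 characters left out ...]
-----
*******************+*@@@@@@@@@@@@@@%*+------------------
******************+#@@@@@@@@@@@@@@@@@@#=-:-----=--------
******************@@@@@@@@@@@@@@@@@@@@@@@+--------------
****************+@@@@@@@@@@@@@@@@@@@@@@@@@#----------=--
*****************@@@@@@@@@@@@@@@@@@@@@@@@@@+------------
*****************@@@@@@@@@@@@@@@@@@@@@@@@@@*-----=------
****************+@@@@@@@@@@@@@@@@@@@@@@@@@@*-----=------
****************+@@@@@@@@@@@@@@@@@@@@@@@@@@%=-----------
****************+@@@@@@@@@@@@@@@@@@@@@@@@@@@+-----------
*****************@@@@@@@@@@@@@@@@@@@@@@@@@@@+=----------
-0.5 [225.3 183.2]
-0.3 [221.8 180.3]
0 [216.4 177.4]
0.3 [211.1 176.5]
0.35 [210.3 176.5]
0.4 [209.5 176.6]
0.5 [208. 177.]
```

The ball is at side pixel (209,176.5). That fits about 0.43–0.5 rad past vertical, a valve angle of about 0.93–1.0, and agrees with the stop I felt. I hand in.

```bash
python3 -c "
from h import *
print(bot.hand_in()); print(bot.sense()['clock'])"
```

```text
the job is handed in; nothing more can be done
None
the job is handed in; nothing more can be done
```

I put both cartridges in the tray and swung the lever over to its stop, then handed the job in at about 49 s. No verdict was reported. Only two cartridges were present; the middle station was empty.

- **Freeing the cartridges:** I rocked each one loose with small rises while swinging. A check during cartridge A found no movement of the block. The final image match was weaker (0.82) but also showed no shift.
- **Seating the cartridges:** I tilted each one toe-down, slid the toe under the lip, lowered the heel and let go. On cartridge A's first try the toe stuck to the floor and the cartridge rolled over it; I lifted it clear, reset the tilt and it went in.
- **Cartridge positions:** In the last wrist picture both stubs sit at tray y of about -1 mm and x of about ±50 mm. Their heights agree within about 2 mm. The stub heights came out near 90 mm where I expected 91 to 96 mm, which I put down to shading on the stub. The tray and cartridges did not move after that.
- **Lever:** It reached a firm stop at 22 N. The side picture puts it at about 0.93 to 1.0 rad. My first automatic check for the ball failed, black on a black bench, so this figure comes from a contrast-stretched view.
- **Other objects:** The bottle, beaker and box showed no shift in the scene picture, and the arm was clear of everything.

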